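# Lift the hot cover off a dry block heater with a balanced lid lifter

## Robot

A 6-joint arm with a two-finger parallel gripper is mounted at the origin on the work surface. World frame = base frame: x ahead of the robot, y to its left, z up, the work surface at z = 0. Lengths are in m, angles in rad, forces in N, time in s.
With the tool pointing down it reaches from about 0.275 to 1 m from the base axis. Payload 8.4 kg.
Tool frame: the origin (TCP) lies at the very end of the fingers, on their centre line; the grasp point (between the pads) lies 19 mm behind it (r.grip_point_offset is the distance from the TCP to the grasp point, in m); x points along the fingers, y is the direction in which the jaws open and shut, and the axes are right-handed (so a half turn about x gives the same grasp; the last joint's range is limited). The gripper opens to 85 mm and grips with 20 to 120 N. Pads are 22 mm wide; open, the fingers measure 114 mm over their backs; the gripper's body (76 mm by 85 mm) begins 54 mm behind the grasp point. The pads swing forward as they close: fully open they stand 13 mm farther back than shut.
Start: joints at [-1.315, 0.353, 1.633, -0, 1.155, -0.002], TCP at [0.159, -0.604, 0.231] pointing down, gripper open.
Joint ranges: [-2.63, 2.63], [-0.92, 2.1], [0.06, 2.66], [-1.3, 4.44], [0, 2.69], [-3.02, 3.02]. Speed limits (rad/s): [2.22, 2.22, 2.79, 3.14, 3.14, 3.14].

## Interface

Orientations are given as a unit quaternion [x, y, z, w].
In Python, from rig import r gives the robot as it stands.
- The arm moves only by the tool carry_out, never from a script. Its argument "plan" is a list of rows, each an object of numbers: "grip": the finger opening in mm, from 0 to 85.4; "dx", "dy", "dz": the shift along the tool's x, y, z in mm; "turn": the turn about the tool's x in degrees. In form: [{"grip": .., "dx": .., "dy": .., "dz": .., "turn": ..}, ...]. A call has 1 to 10 rows; each row is the pose to reach, as a shift and turn from the pose commanded when the call began, along the tool's axes at that moment; what a row does not reach only later rows make up. A row lasts 1/8 s, in which the tool goes at most 62.5 mm and 10.7 degrees, less where a joint would pass 70% of its speed; a pose out of reach is approached as far as the arm can. A call with a gripper value outside its range is refused whole. The fingers move at their own pace and stop on an object; the grip force is fixed at half the most. Time passes only in rows, so rows that repeat a pose let the fingers close. It gives the time, the measured TCP pose, the force and the opening at its end, in the units of the state.
- r.sense(): the state, without advancing time (a new reading comes with each control period).
- r.get_image(name): name is "scene" or "top" or "wrist"; returns a dict with "img" (400x640x3 uint8, blue, green, red), "range_z" (400x640 float32, m along the optical axis (not along the pixel's ray), 0 where there is no reading), "mtx" (3x3 intrinsics, pixels), "extrinsics" (4x4, takes a point from camera to world coordinates); the wrist camera has in their place "mount" (4x4, takes a point from camera to tool coordinates, whose origin is the TCP and whose axes are the tool frame's). Camera axes: x right, y down, z forward; pixel columns grow to the right and rows downward; lengths in m; the calibration is good to about 2 mm. The wrist camera is an equidistant fisheye: a pixel r from the principal point sees the ray r / f radians off the axis. A picture is of the moment at which its call begins: read the wrist's pose just before it.
- r.sign_off(): hands the job in, once; it reports no verdict.
Trained networks look in a picture, given as the dict that the camera call returned (one of the last four; its "shot" number tells which), for a name from the list of things; names that differ only in an ending like _2 or _b are one class to them, and where a whole thing is asked for, a point or a joint stands for the part that bears it (a point fixed in the world has none). Each returns a list of dicts, best first, with "conf" (0 to 1); they miss things now and then, are a little off and sometimes report something else, mostly with a low value. They report only what shows in the picture. A call takes as long as a camera call. They do not tell look-alikes from the thing itself.
- r.boxes_of(thing, picture): "position" ([column, row] in pixels, amid what is visible of it).
The state is a dict: "time": time; "joints": joint angles; "qvel": joint speeds; "effort": joint torques, N m; "position": TCP position; "orientation": TCP orientation; "force": force on the tool from outside, world axes, zero at the start; "torque": the same for the moment, N m; "finger_gap": opening from 0.0 (shut) to 1.0 (fully open).
Only numpy, scipy, OpenCV 4.12 (cv2) and the standard library are available. Lean on these libraries where they do the work, as an engineer would, in place of code of your own. Each camera call takes 0.05 s, during which the arm holds its last target.

## Task

The heater's cover is hot: take the orange-handled lifter from its stand, hook it under the cover's loop, feel for the balance point so that the cover comes up level (never leaning more than a few degrees, at most 6), and lower it gently flat inside the rim of the steel lid rest. Then hang the lifter back in its stand and let go. Touch the cover with nothing but the lifter, do not force it, and leave the other things on the bench alone.

Things in the scene. Friction and masses are not known exactly. Their poses are not given: they have to be found in the camera images.
- lifter: Loose lid lifter, 152 mm tall, 0.16 kg, upright in its stand. Origin on the grip's centre line at the underside of the hook blade; z up, x the way the hook's open mouth points. Orange grip, z 98-152. Below it a black collar 32 (x) by 44 (y), z 92-98. Below that, 10 mm wide in y: an arm at z 84-92 back to a spine at x -34 to -26, down to the blade (see throat).
- grip (a point): Middle of the lifter's orange block grip (26 mm in x, 20 mm in y, 54 mm tall), 125 mm above the lifter's origin; pinch it across its 20 mm (y) from above. Axes as the lifter's.
- throat (a point): Top of the lifter's flat hook blade right under the grip, 6 mm above the lifter's origin: a loop's bar is carried here. The blade is 6 mm thick, 6 mm wide (y), reaches from the spine to 18 mm ahead (x); its last 4 mm turn up 6 mm as a tip. Axes as the lifter's.
- stand: Fixed stand, blue foot 110 x 90 mm. Origin: centre of its underside; z up, x along its two steel rails (gap 24 mm, tops at z = 110 mm). The lifter's collar rests across them, lifter x along stand x, hook hanging between the rails, its underside at z = 18 mm. End posts at x = +-42 mm (9 mm thick) rise 6 mm above the rails. The lifter goes in and out straight from above.
- heater: Fixed white dry block heater, 190 (x) by 170 (y) mm, 84 mm high. Origin: centre of its underside, z up. The cover sits loose, nothing holding it down, in a 108 x 138 mm recess in its top, on a ledge at z = 76 mm, long side along y; the recess rim stands 8 mm above the ledge, 4 mm clear of the cover all round.
- lid: Hot cover: loose aluminium plate 100 (x) by 130 (y) mm, 14 mm thick, with a loop on top (loop). Origin: centre of its underside, z up. Mass 0.50 to 0.56 kg. A heavy slug hidden inside puts its balance point up to 32 mm to either side of the middle along y (central in x, 8 mm above the underside): different each time, not visible, to be felt.
- loop (a point): Middle of the loop's straight bar: round, 8 mm, along the cover's y, axis 38 mm above the cover's underside, 20 mm free below it; legs at y = +-45 mm. Axes as the cover's. Hooked off its balance point, the cover's light side rises first while its heavy edge stays down, and the load sits on the blade edge nearer the balance point: the wrist force (part of the weight) and the side of the moment show it.
- lid_rest: Fixed shallow steel tray on feet, for the hot cover. Origin: centre of its underside, z up. Inner floor 126 (x) by 156 (y) mm at z = 26 mm; rim 6 mm thick, up to z = 34 mm. The cover lies in it with its long side along y.
Mind the look-alikes: they are no part of the job. What is shaped like the lid but turquoise is not meant.

How it is judged:
By the outcome, as a careful person would: the job done as asked, in the order asked, and still so for the second after the job is handed in, with the robot touching nothing.
It also fails if it takes over 70 s, if anything falls off the work surface, if the arm or the gripper's body presses on something with over 40 N, if the wrist force passes 120 N, or if a joint passes its speed limit or range.

## Working session

There is one attempt and no reset: what is moved stays moved. The work goes in short steps, Python scripts to look and compute and a tool call to move; the robot and the scene stay as the last step left them, time stands still between calls to the robot, and variables do not carry over. Pictures are saved under pics/ and viewed, and the job is handed in when it is done.

Besides the shell and the picture viewer there is one more tool, called in YAML: its name, and indented under it one key for each argument. carry_out: Moves the arm, as the interface text tells. Its arguments: {"type":"object","properties":{"plan":{"type":"array"}},"required":["plan"]}

```bash
ls; mkdir -p pics; python3 - <<'E'
from rig import r
import cv2,numpy as np
s=r.sense();print({k:np.round(v,4).tolist() for k,v in s.items()})
print(r.grip_point_offset)
for n in ("scene","top","wrist"):
    p=r.get_image(n);cv2.imwrite(f"pics/{n}0.png",p["img"]);np.savez(f"{n}0.npz",**{k:v for k,v in p.items()})
    print(n,p["mtx"].tolist(),np.round(p.get("extrinsics",p.get("mount")),4).tolist())
    for t in ("lifter","stand","heater","lid","loop","lid_rest","grip"):
        print(t,[(np.round(b["position"]).tolist(),round(b["conf"],2)) for b in r.boxes_of(t,p)])
print(r.sense()["time"])
E
```

```text
pics
{'time': 0.0, 'joints': [-1.3154, 0.3537, 1.6341, 0.0, 1.1552, -0.0024], 'qvel': [0.0009, 0.0006, 0.0004, -0.0004, 0.0011, -0.0001], 'effort': [0.0012, -60.5252, -34.2067, 0.0001, 0.0095, 0.0001], 'position': [0.1592, -0.6039, 0.2305], 'orientation': [-0.7012, -0.0914, 0.7013, -0.0904], 'force': [0.1835, -0.0874, 0.0038], 'torque': [-0.0124, 0.0018, 0.0138], 'finger_gap': 0.9976}
0.0187
scene [[455.3386241277689, 0.0, 318.8801097767102], [0.0, 455.3386241277689, 207.08047440534358], [0.0, 0.0, 1.0]] [[-0.367, 0.7677, -0.5252, 1.0603], [0.9302, 0.3077, -0.2002, 0.238], [0.0079, -0.562, -0.8271, 1.0532], [0.0, 0.0, 0.0, 1.0]]
lifter [([418.0, 243.0], 0.81)]
stand [([411.0, 262.0], 0.72)]
heater [([311.0, 252.0], 0.84), ([306.0, 232.0], 0.15)]
lid [([310.0, 236.0], 0.82), ([268.0, 160.0], 0.56)]
loop [([266.0, 158.0], 0.89), ([307.0, 228.0], 0.68)]
lid_rest [([208.0, 211.0], 0.8), ([309.0, 252.0], 0.68)]
grip [([416.0, 241.0], 0.61)]
top [[437.3037616862325, 0.0, 316.2635656304457], [0.0, 437.3037616862325, 198.2510085627487], [0.0, 0.0, 1.0]] [[-0.0251, -0.9904, 0.1358, 0.3239], [-0.9996, 0.027, 0.0124, -0.0093], [-0.0159, -0.1354, -0.9907, 1.0396], [0.0, 0.0, 0.0, 1.0]]
lifter [([194.0, 193.0], 0.66), ([438.0, 171.0], 0.49)]
stand [([207.0, 200.0], 0.64)]
heater [([312.0, 192.0], 0.98)]
lid [([312.0, 168.0], 0.97), ([415.0, 270.0], 0.58), ([193.0, 194.0], 0.48)]
loop [([418.0, 270.0], 0.84), ([314.0, 171.0], 0.77)]
lid_rest [([436.0, 170.0], 0.8), ([206.0, 202.0], 0.46)]
grip [([194.0, 193.0], 0.61)]
wrist [[309.70691628693146, 0.0, 317.95332284825633], [0.0, 309.70691628693146, 196.9630127409926], [0.0, 0.0, 1.0]] [[-0.0007, -0.2658, 0.964, -0.1427], [1.0, 0.0014, 0.0011, -0.0004], [-0.0016, 0.964, 0.2658, -0.0675], [0.0, 0.0, 0.0, 1.0]]
lifter []
stand []
heater []
lid [([84.0, 32.0], 0.78)]
loop [([86.0, 33.0], 0.77)]
lid_rest []
grip []
1.2
```

View images.

View pics/scene0.png

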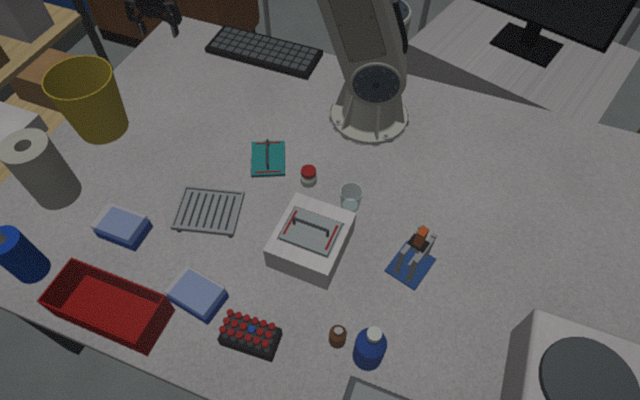

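View pics/top0.png

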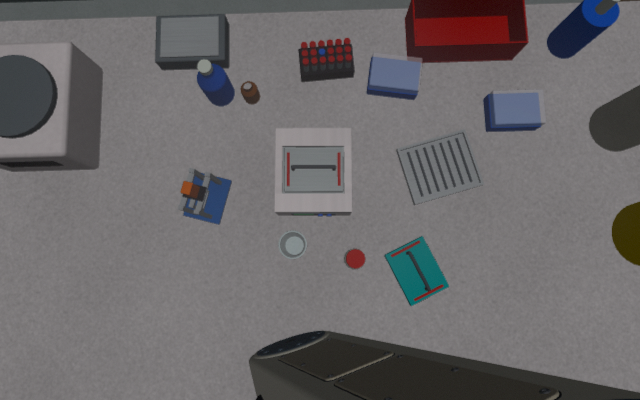

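```bash
cat > h.py <<'E'
import numpy as np,cv2
from scipy.spatial.transform import Rotation as R
def load(n):
    return dict(np.load(n,allow_pickle=True))
def cloud(p):
    K=p["mtx"];z=p["range_z"];h,w=z.shape
    u,v=np.meshgrid(np.arange(w),np.arange(h))
    P=np.stack([(u-K[0,2])/K[0,0]*z,(v-K[1,2])/K[1,1]*z,z],-1)
    E=p["extrinsics"];W=P@E[:3,:3].T+E[:3,3];W[z<=0]=np.nan
    return W
def proj(p,X):
    E=np.linalg.inv(p["extrinsics"]);c=np.atleast_2d(X)@E[:3,:3].T+E[:3,3]
    q=c@p["mtx"].T;return q[:,:2]/q[:,2:]
E
python3 - <<'E'
from h import *
t=load("top0.npz");s=load("scene0.npz")
for n,p in (("top",t),("scene",s)):
    W=cloud(p)
    def rect(msk,name):
        pts=W[msk];pts=pts[~np.isnan(pts[:,0])]
        if len(pts)<15: print(n,name,len(pts));return
        rr=cv2.minAreaRect((pts[:,:2]*1000).astype(np.float32))
        print(n,name,len(pts),"rect",np.round(rr[0],1),np.round(rr[1],1),round(rr[2],1),"z",np.round(np.nanmedian(pts[:,2]),4))
    def box(cx,cy,h):
        return (abs(W[...,0]-cx)<h)&(abs(W[...,1]-cy)<h)
    uv={"heater":(312,170),"rest":(438,168),"stand":(207,198)}
    if n=="top": C={k:W[v[1],v[0]] for k,v in uv.items()}
    print({k:np.round(v,3) for k,v in C.items()})
    z=W[...,2]
    b=box(*C["heater"][:2],.16)
    rect(b&(z>.078)&(z<.088),"heater top rim"); rect(b&(z>.105),"loop")
    b=box(*C["rest"][:2],.12); rect(b&(z>.015)&(z<.06),"rest")
    b=box(*C["stand"][:2],.09); rect(b&(z>.004)&(z<.05),"foot"); rect(b&(z>.095)&(z<.125),"rails"); rect(b&(z>.15),"grip")
p=t
for n,p,(x,y) in (("top",t,(150,120)),("scene",s,(360,190))):
    cv2.imwrite(f"pics/{n}_stand.png",cv2.resize(p["img"][y:y+130,x:x+130],None,fx=4.5,fy=4.5,interpolation=cv2.INTER_CUBIC))
cv2.imwrite("pics/top_heat.png",cv2.resize(t["img"][115:225,260:500],None,fx=3.3,fy=3.3,interpolation=cv2.INTER_CUBIC))
E
```

```text
{'heater': array([0.517, 0.01 , 0.09 ]), 'rest': array([ 0.527, -0.284,  0.027]), 'stand': array([0.471, 0.262, 0.02 ])}
top heater top rim 3768 rect [520.7   8.3] [170.  191.5] 88.5 z 0.0842
top loop 178 rect [519.7   7.6] [94.9  7.8] 88.3 z 0.1172
top rest 4277 rect [ 529.9 -287.8] [138.7 170.5] 14.7 z 0.0268
top foot 1159 rect [471.1 260.4] [177.1 179. ] 89.7 z 0.0083
top rails 625 rect [473.9 264.2] [49.5 93. ] 73.9 z 0.1113
top grip 164 rect [472.1 263.8] [21.1 26.3] 76.0 z 0.1689
{'heater': array([0.517, 0.01 , 0.09 ]), 'rest': array([ 0.527, -0.284,  0.027]), 'stand': array([0.471, 0.262, 0.02 ])}
scene heater top rim 2800 rect [520.6  10. ] [170.8 193.8] 88.5 z 0.0845
scene loop 135 rect [521.2   9.8] [96.5  9.4] 88.8 z 0.1175
scene rest 2877 rect [ 530.8 -285.2] [140.9 170.2] 14.5 z 0.0272
scene foot 1143 rect [470.6 261.5] [178.1 177.1] 89.9 z 0.0084
scene rails 436 rect [475.8 266.5] [48.1 95.7] 74.3 z 0.1136
scene grip 135 rect [473.9 266.2] [19.9 28.2] 73.0 z 0.1691
```

View pics/top_stand.png

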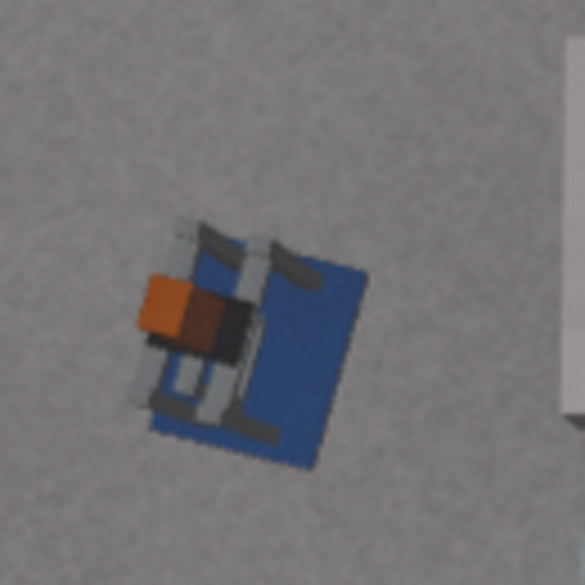

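View pics/scene_stand.png

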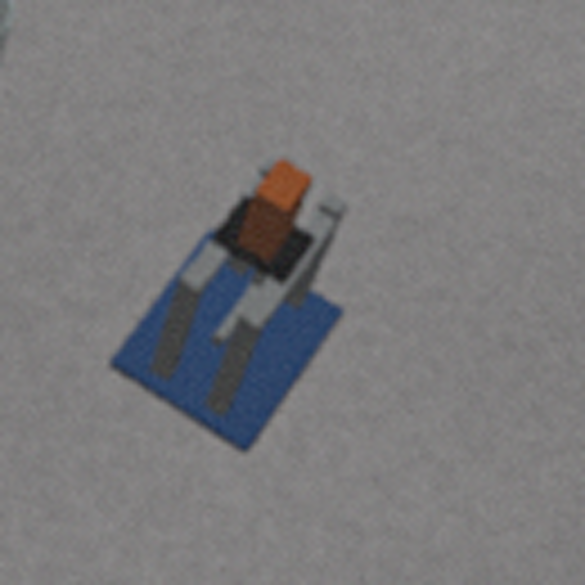

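View pics/top_heat.png

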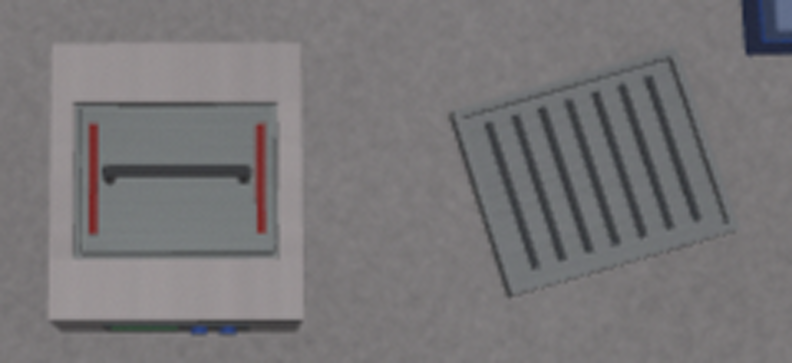

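```bash
python3 - <<'E'
from h import *
t=load("top0.npz");s=load("scene0.npz")
a=np.deg2rad(-16);c=np.array([.473,.265])
ex=np.array([np.cos(a),np.sin(a)]);ey=np.array([-ex[1],ex[0]])
for n,p in (("top",t),("scene",s)):
    W=cloud(p);d=W[...,:2]-c;lx=d@ex*1000;ly=d@ey*1000;z=W[...,2]*1000
    m=(abs(ly)<8)&(abs(lx)<38)&(z>14)
    print(n)
    for lo in range(-40,40,8):
        k=m&(lx>=lo)&(lx<lo+8);print(lo,k.sum(),np.sort(np.round(z[k]))[:: max(1,k.sum()//12)].astype(int).tolist())
    # foot rect: blue pixels
    hsv=cv2.cvtColor(p["img"],cv2.COLOR_BGR2HSV)
    f=(abs(z-8)<5)&(abs(lx)<70)&(abs(ly)<65)&(hsv[...,1]>110)
    rr=cv2.minAreaRect((W[f][:,:2]*1000).astype(np.float32));print(rr)
    m2=(z>150)&(abs(lx)<30)&(abs(ly)<30);print("grip",lx[m2].mean(),ly[m2].mean(),[np.round(np.percentile(q[m2],[2,98]),1) for q in (lx,ly,z)])
    m2=(abs(z-110)<4)&(abs(lx)<60)&(abs(ly)<40);print("rails",[np.round(np.percentile(q[m2],[1,99]),1) for q in (lx,ly,z)])
q=np.load("top0.npz")
E
python3 - <<'E'
from rig import r
import numpy as np
from scipy.spatial.transform import Rotation as R
print(np.round(R.from_quat(r.sense()["orientation"]).as_matrix(),3))
E
```

```text
top
-40 13 [32, 37, 84, 95, 96, 100, 103, 107, 110, 110, 110, 111, 112]
-32 32 [22, 30, 34, 43, 97, 104, 107, 108, 109, 110, 110, 110, 111, 111, 112, 113]
-24 28 [19, 22, 24, 26, 105, 108, 109, 110, 110, 110, 110, 111, 112, 116]
-16 48 [19, 23, 113, 114, 120, 142, 157, 169, 169, 170, 171, 172]
-8 36 [20, 25, 167, 168, 169, 169, 170, 170, 171, 171, 171, 172]
0 38 [19, 24, 27, 168, 168, 169, 169, 170, 170, 170, 171, 172, 173]
8 26 [18, 24, 26, 115, 119, 165, 167, 167, 168, 169, 170, 171, 172]
16 2 [21, 31]
24 0 []
32 0 []
((474.51275634765625, 264.9515075683594), (88.18851470947266, 107.4266586303711), 73.9961166381836)
grip -0.9921516821460977 -3.3924871607489555 [array([-13.4,  11.6]), array([-11.6,   7.9]), array([151.8, 173.2])]
rails [array([-43.1,  43.8]), array([-24.6,  23.6]), array([106.2, 113.9])]
scene
-40 0 []
-32 11 [21, 25, 27, 28, 31, 32, 34, 36, 37, 37, 39]
-24 6 [21, 23, 23, 24, 26, 27]
-16 17 [24, 24, 25, 26, 28, 167, 168, 169, 169, 169, 170, 170, 170, 171, 171, 171, 172]
-8 28 [22, 24, 27, 168, 169, 169, 170, 170, 171, 171, 171, 172, 172, 173]
0 25 [21, 22, 24, 25, 168, 169, 170, 170, 170, 171, 172, 173, 173]
8 116 [14, 114, 117, 122, 127, 134, 139, 147, 151, 156, 163, 169, 171]
16 11 [22, 25, 25, 26, 27, 29, 30, 32, 114, 114, 119]
24 0 []
32 0 []
((475.1697998046875, 267.1301574707031), (86.24266052246094, 108.97308349609375), 74.21289825439453)
grip 3.945663604892968 2.050054821995839 [array([-12.5,  13.6]), array([-8.3, 11.2]), array([150.6, 173.5])]
rails [array([-41.4,  48.7]), array([-21.5,  26.2]), array([106.3, 113.9])]
[[ 0.     0.255 -0.967]
 [-0.    -0.967 -0.255]
 [-1.     0.    -0.   ]]
```

```bash
cat >> h.py <<'E'
def delta(s,tgt,ang):
    """tgt TCP world (m), ang: world yaw (deg) of lifter x (= -tool z)"""
    M=R.from_quat(s["orientation"]).as_matrix()
    d=M.T@(np.array(tgt)-s["position"])*1000
    cur=np.rad2deg(np.arctan2(-M[1,2],-M[0,2]))
    turn=-((ang-cur+180)%360-180)
    print("dx dy dz",np.round(d,1).tolist(),"turn",round(turn,1),"cur",round(cur,1),"tilt",np.round(M[2,:],4).tolist())
E
python3 - <<'E'
from h import *
from rig import r
s=r.sense();delta(s,[.473,.265,.25],-16)
E
```

```text
dx dy dz [-18.7, -760.7, -525.0] turn 30.8 cur 14.8 tilt [-1.0, 0.0, -0.0]
```

carry_out:
  plan:
    - {"grip": 60,"dx": -19,"dy": -761,"dz": -525,"turn": 30.8}
    - {"grip": 60,"dx": -19,"dy": -761,"dz": -525,"turn": 30.8}
    - {"grip": 60,"dx": -19,"dy": -761,"dz": -525,"turn": 30.8}
    - {"grip": 60,"dx": -19,"dy": -761,"dz": -525,"turn": 30.8}
    - {"grip": 60,"dx": -19,"dy": -761,"dz": -525,"turn": 30.8}
    - {"grip": 60,"dx": -19,"dy": -761,"dz": -525,"turn": 30.8}
    - {"grip": 60,"dx": -19,"dy": -761,"dz": -525,"turn": 30.8}
    - {"grip": 60,"dx": -19,"dy": -761,"dz": -525,"turn": 30.8}
    - {"grip": 60,"dx": -19,"dy": -761,"dz": -525,"turn": 30.8}
    - {"grip": 60,"dx": -19,"dy": -761,"dz": -525,"turn": 30.8}

```text
time: 2.45
position: [0.3719, -0.0145, 0.2447]
orientation: [0.701, -0.099, -0.7, -0.099]
force: [1.6, -0.4, -0.1]
finger_gap: 0.701
```

```bash
python3 - <<'E'
from h import *
from rig import r
s=r.sense();print(s["time"],s["position"]);delta(s,[.473,.265,.25],-16)
E
```

```text
2.45 [ 0.37186997 -0.01452818  0.24469926]
dx dy dz [-5.2, -296.6, -20.0] turn -0.0 cur -16.0 tilt [-1.0, -0.0003, -0.0017]
```

carry_out:
  plan:
    - {"grip": 60,"dx": -5,"dy": -296,"dz": -20,"turn": 0}
    - {"grip": 60,"dx": -5,"dy": -296,"dz": -20,"turn": 0}
    - {"grip": 60,"dx": -5,"dy": -296,"dz": -20,"turn": 0}
    - {"grip": 60,"dx": -5,"dy": -296,"dz": -20,"turn": 0}
    - {"grip": 60,"dx": -5,"dy": -296,"dz": -20,"turn": 0}
    - {"grip": 60,"dx": -5,"dy": -296,"dz": -20,"turn": 0}
    - {"grip": 60,"dx": -5,"dy": -296,"dz": -20,"turn": 0}
    - {"grip": 60,"dx": -5,"dy": -296,"dz": -20,"turn": 0}

```text
time: 3.45
position: [0.4719, 0.2613, 0.2491]
orientation: [-0.7, 0.099, 0.7, 0.099]
force: [-0.4, -0.1, -0.7]
finger_gap: 0.705
```

```bash
python3 - <<'E'
from h import *
from rig import r
s=r.sense();print(s["time"],s["position"],s["force"],s["torque"]);delta(s,[.473,.265,.124],-16)
p=r.get_image("wrist");cv2.imwrite("pics/w1.png",p["img"])
q=r.get_image("top");cv2.imwrite("pics/t1.png",q["img"][100:300,100:400])
np.savez("w1.npz",pos=s["position"],ori=s["orientation"],**p)
for t in ("lifter","grip","stand"):print(t,[(b["position"],b["conf"]) for b in r.boxes_of(t,p)])
E
```

```text
3.45 [0.47188242 0.26128014 0.24914428] [-0.4282419  -0.05457059 -0.74028078] [-0.0108036  -0.01253858  0.02980441]
dx dy dz [125.1, -3.9, -0.1] turn -0.1 cur -16.1 tilt [-1.0, 0.0004, 0.0002]
lifter [([313.3, 193.2], 0.55), ([516.8, 83.4], 0.51)]
grip [([310.6, 191.6], 0.63)]
stand [([314.6, 155.7], 0.96)]
```

View pics/w1.png

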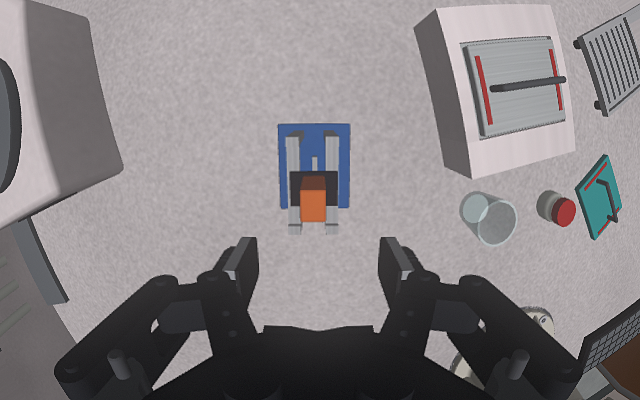

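```bash
cat >> h.py <<'E'
def wcloud(p,pos,ori):
    K=p["mtx"];z=p["range_z"];h,w=z.shape
    u,v=np.meshgrid(np.arange(w),np.arange(h))
    a=(u-K[0,2])/K[0,0];b=(v-K[1,2])/K[1,1];th=np.hypot(a,b)+1e-9
    k=np.tan(np.minimum(th,1.45))/th
    P=np.stack([a*k*z,b*k*z,z],-1);P[(z<=0)|(th>1.4)]=np.nan
    M=p["mount"];T=P@M[:3,:3].T+M[:3,3]
    return T@R.from_quat(ori).as_matrix().T+pos
E
python3 - <<'E'
from h import *
p=load("w1.npz");W=wcloud(p,p["pos"],p["ori"]);z=W[...,2]*1000
c=np.array([.473,.265])
near=np.hypot(W[...,0]-c[0],W[...,1]-c[1])<.06
for n,m in (("grip",near&(z>165)&(z<176)),("rails",near&(z>107)&(z<114)),("foot",np.hypot(W[...,0]-c[0],W[...,1]-c[1])<.08)&(z>5)&(z<15)):
    if n=="foot":m=n and (near|True)&(np.hypot(W[...,0]-c[0],W[...,1]-c[1])<.085)&(z>5)&(z<14)
    rr=cv2.minAreaRect((W[m][:,:2]*1000).astype(np.float32));print(n,m.sum(),rr,np.median(z[m]))
d=np.hypot(W[...,0]-.52,W[...,1]-.01);m=(d<.06)&(z>112)&(z<121)
print("loop",m.sum(),cv2.minAreaRect((W[m][:,:2]*1000).astype(np.float32)),np.median(z[m]))
m=(d<.15)&(z>81)&(z<87)
print("heater",m.sum(),cv2.minAreaRect((W[m][:,:2]*1000).astype(np.float32)),np.median(z[m]))
E
```

```text
Traceback (most recent call last):
ValueError: setting an array element with a sequence. The requested array has an inhomogeneous shape after 1 dimensions. The detected shape was (2,) + inhomogeneous part.
```

```bash
python3 - <<'E'
from h import *
p=load("w1.npz");W=wcloud(p,p["pos"],p["ori"]);z=W[...,2]*1000
def D(x,y):return np.hypot(W[...,0]-x,W[...,1]-y)
def rect(n,m):
    rr=cv2.minAreaRect((W[m][:,:2]*1000).astype(np.float32));print(n,m.sum(),np.round(rr[0],1),np.round(rr[1],1),round(rr[2],1),np.median(z[m]))
d=D(.473,.265)
rect("grip",(d<.05)&(z>165)&(z<176));rect("rails",(d<.065)&(z>107)&(z<113));rect("foot",(d<.085)&(z>5)&(z<14))
d=D(.52,.01);rect("loop",(d<.06)&(z>112)&(z<121));rect("heater",(d<.15)&(z>81)&(z<87))
E
```

```text
grip 877 [472.6 266. ] [19.7 25.5] 74.2 169.86386890349453
rails 1207 [478.4 265.1] [48.1 84.5] 74.3 110.01490899242994
foot 2911 [475.2 266.1] [ 90.9 108.5] 74.1 7.982530158018308
loop 489 [520.   10.2] [96.1  8.6] 88.7 117.37614259793736
heater 9941 [520.8   9.5] [173.  191.2] 88.7 84.1618666410484
```

```bash
python3 - <<'E'
from h import *
from rig import r
delta(r.sense(),[.4728,.2658,.200],-15.8)
delta(r.sense(),[.4728,.2658,.125],-15.8)
E
```

```text
dx dy dz [49.4, -3.9, 0.6] turn -0.3 cur -16.1 tilt [-1.0, -0.0002, -0.0003]
dx dy dz [124.4, -3.9, 0.6] turn -0.3 cur -16.1 tilt [-1.0, -0.0002, -0.0003]
```

carry_out:
  plan:
    - {"grip": 60,"dx": 40,"dy": -4,"dz": 0.6,"turn": -0.3}
    - {"grip": 60,"dx": 50,"dy": -4,"dz": 0.6,"turn": -0.3}
    - {"grip": 60,"dx": 50,"dy": -4,"dz": 0.6,"turn": -0.3}

```text
time: 4.08
position: [0.4725, 0.2661, 0.1989]
orientation: [-0.7, 0.097, 0.701, 0.096]
force: [0.5, 0.2, -0.4]
finger_gap: 0.7
```

```bash
python3 - <<'E'
from h import *
from rig import r
s=r.sense();print(s["position"])
delta(s,[.4728,.2658,.125],-15.8)
E
```

```text
[0.47248114 0.26609421 0.19887149]
dx dy dz [73.9, 0.1, -0.5] turn 0.1 cur -15.7 tilt [-1.0, 0.0011, 0.0011]
```

carry_out:
  plan:
    - {"grip": 60,"dx": 40,"dy": 0,"dz": -0.5,"turn": 0}
    - {"grip": 60,"dx": 65,"dy": 0,"dz": -0.5,"turn": 0}
    - {"grip": 60,"dx": 74,"dy": 0,"dz": -0.5,"turn": 0}
    - {"grip": 60,"dx": 74,"dy": 0,"dz": -0.5,"turn": 0}
    - {"grip": 0,"dx": 74,"dy": 0,"dz": -0.5,"turn": 0}
    - {"grip": 0,"dx": 74,"dy": 0,"dz": -0.5,"turn": 0}
    - {"grip": 0,"dx": 74,"dy": 0,"dz": -0.5,"turn": 0}
    - {"grip": 0,"dx": 74,"dy": 0,"dz": -0.5,"turn": 0}
    - {"grip": 0,"dx": 74,"dy": 0,"dz": -0.5,"turn": 0}
    - {"grip": 0,"dx": 74,"dy": 0,"dz": -0.5,"turn": 0}

```text
time: 5.32
position: [0.4739, 0.2666, 0.1262]
orientation: [0.701, -0.096, -0.7, -0.097]
force: [-1.0, -0.5, 5.9]
finger_gap: 0.224
```

```bash
python3 - <<'E'
from h import *
from rig import r
s=r.sense();print(s["position"],s["force"],s["torque"],s["finger_gap"])
p=r.get_image("wrist");cv2.imwrite("pics/w2.png",p["img"][100:400,160:480])
E
```

```text
[0.47387132 0.26657932 0.12618031] [-0.9884584  -0.45945987  5.8700249 ] [-0.22124793  0.21142094  0.01794711] 0.2244972037287496
```

View pics/w2.png

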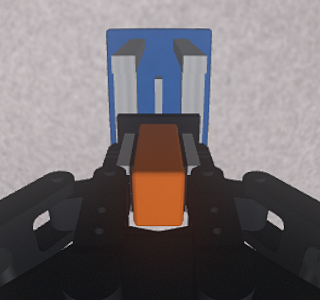

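carry_out:
  plan:
    - {"grip": 0,"dx": -10,"dy": 0,"dz": 0,"turn": 0}
    - {"grip": 0,"dx": -40,"dy": 0,"dz": 0,"turn": 0}
    - {"grip": 0,"dx": -80,"dy": 0,"dz": 0,"turn": 0}
    - {"grip": 0,"dx": -120,"dy": 0,"dz": 0,"turn": 0}
    - {"grip": 0,"dx": -140,"dy": 0,"dz": 0,"turn": 0}
    - {"grip": 0,"dx": -140,"dy": 0,"dz": 0,"turn": 0}

```text
time: 6.12
position: [0.474, 0.2668, 0.2671]
orientation: [0.701, -0.096, -0.699, -0.098]
force: [-0.4, -1.0, -1.2]
finger_gap: 0.226
```

```bash
python3 - <<'E'
from h import *
from rig import r
s=r.sense();print(s["position"],s["force"],s["torque"],s["finger_gap"],s["time"])
p=r.get_image("wrist");cv2.imwrite("pics/w3.png",p["img"][100:400,160:480])
np.savez("w3.npz",pos=s["position"],ori=s["orientation"],**p)
q=r.get_image("scene");cv2.imwrite("pics/s3.png",cv2.resize(q["img"][100:300,280:480],None,fx=3,fy=3));np.savez("s3.npz",**q)
q=r.get_image("top");np.savez("t3.npz",**q)
s=r.sense()
for a in (0.40,):delta(s,[a,.0095,.27],-1.4)
E
```

```text
[0.4740217  0.26675782 0.26708832] [-0.41600808 -0.95776673 -1.18681204] [-0.00698001  0.05223102 -0.022243  ] 0.22553528741145937 6.125
dx dy dz [-5.6, 266.5, 0.4] turn -14.3 cur -15.7 tilt [-1.0, 0.0012, 0.0013]
```

View pics/s3.png

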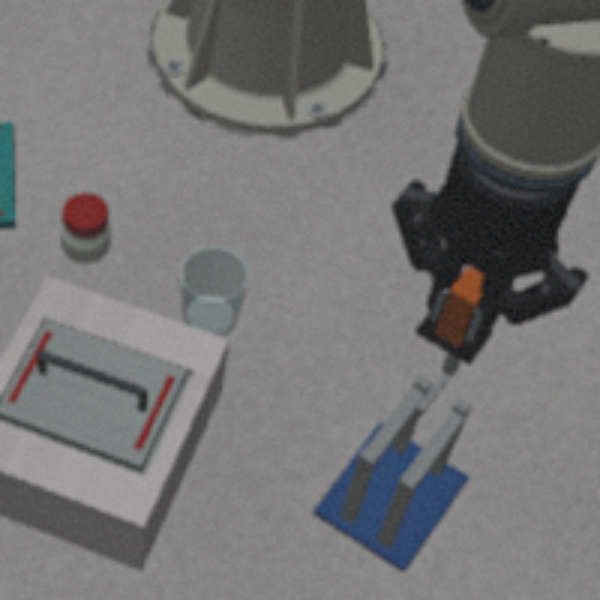

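View pics/w3.png

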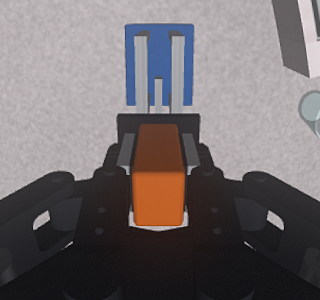

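```bash
python3 - <<'E'
from h import *
p=load("w3.npz")
M=R.from_quat(p["ori"]).as_matrix()
W=wcloud(p,p["pos"],p["ori"])
def tool(W):return (W-p["pos"])@M*1000
for n,T in (("wrist",tool(W)),("scene",tool(cloud(load("s3.npz")))),("top",tool(cloud(load("t3.npz"))))):
    m=(T[...,0]>-60)&(T[...,0]<115)&(abs(T[...,1])<26)&(abs(T[...,2])<40)
    Q=T[m];print(n,len(Q))
    for lo in range(-60,115,12):
        k=(Q[:,0]>=lo)&(Q[:,0]<lo+12)
        if k.sum()>2:print(lo,k.sum(),"y",np.round(np.percentile(Q[k,1],[3,50,97]),1),"z",np.round(np.percentile(Q[k,2],[3,50,97]),1),"xmax",Q[k,0].max().round(1))
E
```

```text
wrist 10649
-60 1147 y [-22.8  10.1  22.4] z [-12.6 -12.   -6.9] xmax -48.0
-48 4574 y [-19.2  -0.3  18.9] z [-13.2  -5.   11.8] xmax -36.0
-36 1218 y [-21.1  -0.3  20.2] z [-12.  -11.2  -6.8] xmax -24.0
-24 1130 y [-22.   -0.3  21.7] z [-11.9 -11.1  -6.6] xmax -12.1
-12 653 y [-20.7  -0.8  19.7] z [-11.9 -11.2  -6.7] xmax -0.0
0 1413 y [-21.5  -0.3  20.9] z [-14.4 -11.2  -2.2] xmax 12.0
12 262 y [-20.8  -0.8  20.6] z [-15.  -14.4 -13.8] xmax 17.5
84 18 y [-2.6 -0.2  2.1] z [-16.4 -14.7 -13.1] xmax 96.0
96 234 y [-2.7 -0.2  2.3] z [-16.4  -0.7  12.7] xmax 104.0
scene 690
-60 65 y [-25.6 -16.9  22.4] z [-14.1 -10.8   9.2] xmax -48.0
-48 155 y [-21.9   1.2  19.8] z [-13.2  -7.1  11.8] xmax -36.1
-36 82 y [-23.3   0.   21.1] z [-13.3 -10.6  -4.8] xmax -24.1
-24 82 y [-23.5  -5.4  21.4] z [-12.7 -10.4  -1. ] xmax -12.2
-12 64 y [-19.4  -0.8  19.1] z [-13.1 -10.6  -6.3] xmax -0.1
0 100 y [-21.6  -2.1  20.4] z [-15.6 -10.7   5.1] xmax 12.0
12 56 y [-22.1  -8.8  21. ] z [-14.9 -11.8   8.9] xmax 18.4
72 10 y [-4.1  0.1  4.2] z [26.1 27.3 28.6] xmax 83.7
84 17 y [-4.7 -0.6  4. ] z [-15.9  27.
[... 256 characters left out ...]
6
-36 8 y [-0.  10.9 24.9] z [ 7.3 13.9 15. ] xmax -24.2
-24 14 y [-4.6 11.3 18.4] z [ 8.7 14.2 15. ] xmax -12.4
-12 12 y [-0.3 11.8 18.2] z [10.  12.9 15. ] xmax -2.0
0 37 y [-15.5  11.9  24.3] z [ 9.7 14.9 17.7] xmax 12.0
12 114 y [-15.5   4.4  24.3] z [ 9.6 19.9 35. ] xmax 22.8
24 13 y [1.7 7.6 8.4] z [24.7 33.1 36.1] xmax 34.3
36 13 y [2.  7.5 8.3] z [28.4 32.4 36.1] xmax 47.7
48 10 y [0.2 7.  7.5] z [28.7 32.4 36.2] xmax 58.6
60 11 y [2.  7.2 8. ] z [29.2 33.1 36.2] xmax 71.0
72 11 y [3.5 7.6 8.5] z [28.7 32.9 36. ] xmax 83.6
84 9 y [3.7 7.3 8.2] z [-2.4 32.2 36.1] xmax 95.5
96 78 y [-0.2  3.8  7.5] z [-14.7   7.5  32.4] xmax 108.0
108 11 y [0.4 4.9 5.7] z [-10.5   6.4  24.4] xmax 111.5
```

```bash
python3 - <<'E'
from h import *
from rig import r
s=r.sense();print(s["time"]);delta(s,[.4765,.0095,.26],-1.3)
E
```

```text
6.275
dx dy dz [4.2, 245.8, -73.3] turn -14.4 cur -15.7 tilt [-1.0, 0.0012, 0.0013]
```

carry_out:
  plan:
    - {"grip": 0,"dx": 4,"dy": 30,"dz": -9,"turn": -2}
    - {"grip": 0,"dx": 4,"dy": 75,"dz": -22,"turn": -5}
    - {"grip": 0,"dx": 4,"dy": 125,"dz": -37,"turn": -8}
    - {"grip": 0,"dx": 4,"dy": 175,"dz": -52,"turn": -11}
    - {"grip": 0,"dx": 4,"dy": 220,"dz": -66,"turn": -13.5}
    - {"grip": 0,"dx": 4,"dy": 246,"dz": -73.5,"turn": -14.4}
    - {"grip": 0,"dx": 4,"dy": 246,"dz": -73.5,"turn": -14.4}
    - {"grip": 0,"dx": 4,"dy": 246,"dz": -73.5,"turn": -14.4}

```text
time: 7.28
position: [0.4769, 0.01, 0.2603]
orientation: [-0.707, 0.008, 0.708, 0.009]
force: [0.2, -0.9, -1.6]
finger_gap: 0.225
```

```bash
python3 - <<'E'
from h import *
from rig import r
s=r.sense();print(s["time"],s["position"],s["force"],s["torque"]);delta(s,[.4765,.0095,.202],-1.3)
p=r.get_image("wrist");cv2.imwrite("pics/w4.png",p["img"])
np.savez("w4.npz",pos=s["position"],ori=s["orientation"],**p)
p=load("w4.npz");W=wcloud(p,p["pos"],p["ori"]);z=W[...,2]*1000
def D(x,y):return np.hypot(W[...,0]-x,W[...,1]-y)
def rect(n,m):
    rr=cv2.minAreaRect((W[m][:,:2]*1000).astype(np.float32));print(n,m.sum(),np.round(rr[0],1),np.round(rr[1],1),round(rr[2],1),np.round(np.percentile(z[m],[5,50,95]),1))
d=D(.52,.01);rect("loop",(d<.06)&(z>112)&(z<121)&(W[...,0]>.51));rect("heater",(d<.15)&(z>81)&(z<87))
m=(abs(W[...,0]-.55)<.008)&(abs(W[...,1]-.01)<.05);print("lid top z",np.median(z[m]))
d=D(.53,-.286);rect("rest",(d<.13)&(z>20)&(z<40));rect("rim",(d<.13)&(z>31)&(z<38))
E
```

```text
7.275 [0.47694535 0.00996652 0.26032858] [ 0.18167949 -0.89881627 -1.57494446] [0.01623428 0.01078951 0.00135297]
dx dy dz [58.3, 0.5, 0.3] turn -0.1 cur -1.4 tilt [-1.0, -0.0003, 0.0015]
loop 843 [520.    8.7] [96.2  7.6] 88.7 [115.3 117.3 118.9]
heater 13931 [520.6   9.8] [171.3 190.2] 88.7 [82.8 84.  85.3]
lid top z 90.05313081624976
rest 8970 [ 530.  -285.4] [139.7 170.5] 14.6 [24.9 26.6 34.5]
rim 1566 [ 530.  -285.4] [139.7 170.5] 14.5 [31.9 34.1 35.4]
```

View pics/w4.png

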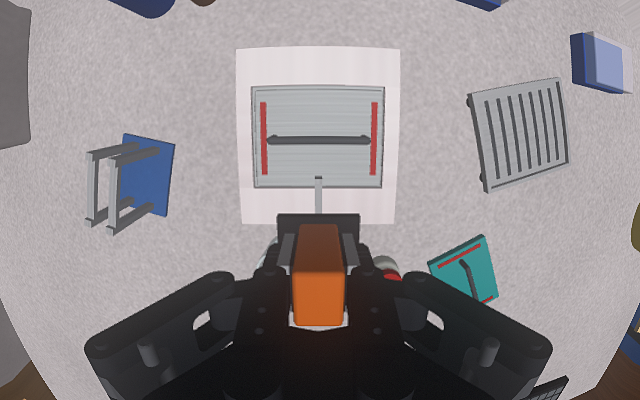

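carry_out:
  plan:
    - {"grip": 0,"dx": 25,"dy": 0.8,"dz": 0.3,"turn": 0}
    - {"grip": 0,"dx": 50,"dy": 0.8,"dz": 0.3,"turn": 0}
    - {"grip": 0,"dx": 58,"dy": 0.8,"dz": 0.3,"turn": 0}
    - {"grip": 0,"dx": 58,"dy": 0.8,"dz": 0.3,"turn": 0}

```text
time: 7.82
position: [0.4769, 0.0094, 0.2029]
orientation: [-0.707, 0.008, 0.707, 0.008]
force: [-0.5, -0.1, -1.9]
finger_gap: 0.225
```

```bash
python3 - <<'E'
from h import *
from rig import r
s=r.sense();print(s["time"],s["position"],s["force"],s["torque"]);delta(s,[.5215,.009,.202],-1.3)
p=r.get_image("wrist");cv2.imwrite("pics/w5.png",cv2.resize(p["img"][70:230,220:420],None,fx=3,fy=3))
np.savez("w5.npz",pos=s["position"],ori=s["orientation"],**p)
p=load("w5.npz");M=R.from_quat(p["ori"]).as_matrix();W=wcloud(p,p["pos"],p["ori"]);T=(W-p["pos"])@M*1000
m=(abs(T[...,1])<2.5)&(T[...,2]>-18)&(T[...,2]<25)&(T[...,0]>80)&(T[...,0]<108)
print("blade",np.round(np.percentile(W[m][:,2]*1000,[3,30,50,70,97]),1),np.round(T[m][:,2].min(),1))
E
```

```text
7.825 [0.47691259 0.00937474 0.20294026] [-0.49168568 -0.1247698  -1.92784159] [ 0.01747315 -0.07418475 -0.04553607]
dx dy dz [0.9, -0.6, -44.6] turn 0.0 cur -1.3 tilt [-1.0, -0.0, 0.0009]
blade [ 99.4 100.5 100.9 101.5 107.1] -16.6
```

View pics/w5.png

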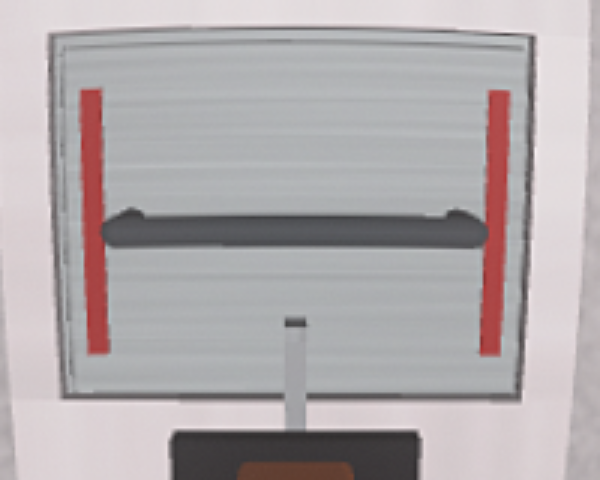

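carry_out:
  plan:
    - {"grip": 0,"dx": 0.8,"dy": -0.4,"dz": -12,"turn": 0}
    - {"grip": 0,"dx": 0.8,"dy": -0.4,"dz": -25,"turn": 0}
    - {"grip": 0,"dx": 0.8,"dy": -0.4,"dz": -38,"turn": 0}
    - {"grip": 0,"dx": 0.8,"dy": -0.4,"dz": -44.5,"turn": 0}
    - {"grip": 0,"dx": 0.8,"dy": -0.4,"dz": -44.5,"turn": 0}
    - {"grip": 0,"dx": 0.8,"dy": -0.4,"dz": -44.5,"turn": 0}

```text
time: 8.62
position: [0.5211, 0.0082, 0.2022]
orientation: [-0.707, 0.008, 0.707, 0.008]
force: [-0.1, -0.2, -1.0]
finger_gap: 0.225
```

```bash
cat >> h.py <<'E'
def avg(r,n=10):
    F=[];T=[]
    for i in range(n):
        r.get_image("scene") if i else None
        s=r.sense();F.append(s["force"]);T.append(s["torque"])
    F=np.array(F);T=np.array(T)
    print("t",s["time"],"pos",np.round(s["position"]*1000,2),"F",F.mean(0).round(3),"sd",F.std(0).round(2),"T mNm",(T.mean(0)*1000).round(1),"sd",(T.std(0)*1000).round(1))
    return s
E
python3 - <<'E'
from h import *
from rig import r
s=avg(r,16)
p=r.get_image("wrist");cv2.imwrite("pics/w6.png",cv2.resize(p["img"][70:230,220:420],None,fx=3,fy=3))
E
```

```text
t 9.375 pos [521.53   8.19 202.32] F [ 0.156 -0.111 -1.505] sd [0.4  0.41 0.48] T mNm [ 1.7 -9.7 -1.6] sd [24.9 34.4 38.5]
```

View pics/w6.png

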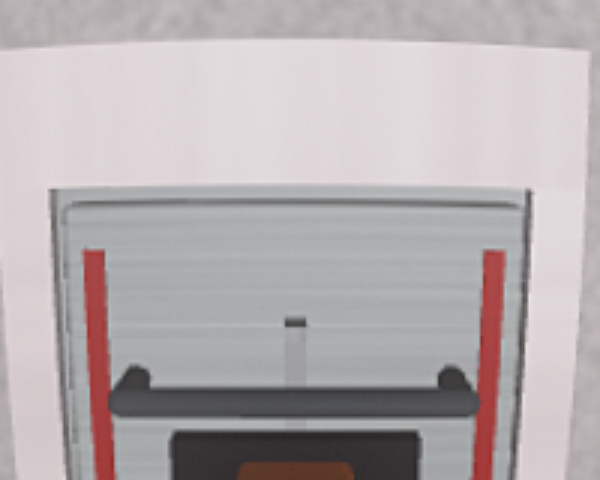

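carry_out:
  plan:
    - {"grip": 0,"dx": -5,"dy": 0,"dz": 0,"turn": 0}
    - {"grip": 0,"dx": -9,"dy": 0,"dz": 0,"turn": 0}
    - {"grip": 0,"dx": -10.5,"dy": 0,"dz": 0,"turn": 0}
    - {"grip": 0,"dx": -11.5,"dy": 0,"dz": 0,"turn": 0}
    - {"grip": 0,"dx": -11.5,"dy": 0,"dz": 0,"turn": 0}

```text
time: 10.05
position: [0.5213, 0.0082, 0.2136]
orientation: [-0.707, 0.008, 0.707, 0.008]
force: [0.1, 1.3, -4.0]
finger_gap: 0.225
```

```bash
cat >> h.py <<'E'
def tilt(r,cx=.520,cy=.009,ang=-1.3,save=None):
    s=r.sense();p=r.get_image("wrist");W=wcloud(p,s["position"],s["orientation"])
    if save:cv2.imwrite(save,p["img"][50:300,150:500])
    a=np.deg2rad(ang);d=W[...,:2]-[cx,cy];lx=(d[...,0]*np.cos(a)+d[...,1]*np.sin(a))*1000;ly=(-d[...,0]*np.sin(a)+d[...,1]*np.cos(a))*1000;z=W[...,2]*1000
    zt=s["position"][2]*1000-112
    m=(lx>8)&(lx<46)&(abs(ly)<61)&(z>zt-22)&(z<zt+6)
    for _ in range(4):
        A=np.c_[lx[m],ly[m],np.ones(m.sum())];c=np.linalg.lstsq(A,z[m],rcond=None)[0]
        res=z-(c[0]*lx+c[1]*ly+c[2]);m=m&(abs(res)<3)
    print("lid plane n",m.sum(),"tilt x %.2f y %.2f deg"%tuple(np.rad2deg(np.arctan(c[:2]))),"z0 %.2f"%c[2],"z at y+-65: %.1f %.1f"%(c[2]+65*c[1],c[2]-65*c[1]),"res",res[m].std().round(2))
    return c
E
python3 - <<'E'
from h import *
from rig import r
tilt(r,save="pics/w7.png")
s=avg(r,16);tilt(r)
E
```

```text
lid plane n 5884 tilt x -0.17 y -1.12 deg z0 91.39 z at y+-65: 90.1 92.7 res 0.72
t 10.85 pos [521.51   8.14 213.83] F [-0.061  0.635 -4.898] sd [0.53 0.49 0.53] T mNm [245.1  23.6   0.4] sd [38.4 36.4 27.5]
lid plane n 5887 tilt x -0.08 y -1.31 deg z0 91.55 z at y+-65: 90.1 93.0 res 0.72
```

carry_out:
  plan:
    - {"grip": 0,"dx": 2,"dy": 0,"dz": 0,"turn": 0}
    - {"grip": 0,"dx": 6.5,"dy": 0,"dz": 0,"turn": 0}
    - {"grip": 0,"dx": 6.5,"dy": -12,"dz": 0,"turn": 0}
    - {"grip": 0,"dx": 6.5,"dy": -24.6,"dz": 0,"turn": 0}
    - {"grip": 0,"dx": 6.5,"dy": -24.6,"dz": 0,"turn": 0}
    - {"grip": 0,"dx": 3,"dy": -24.6,"dz": 0,"turn": 0}
    - {"grip": 0,"dx": 1,"dy": -24.6,"dz": 0,"turn": 0}
    - {"grip": 0,"dx": 0,"dy": -24.6,"dz": 0,"turn": 0}
    - {"grip": 0,"dx": 0,"dy": -24.6,"dz": 0,"turn": 0}

```text
time: 12.02
position: [0.5218, 0.0325, 0.2136]
orientation: [-0.707, 0.008, 0.707, 0.008]
force: [-0.6, -0.9, -5.5]
finger_gap: 0.223
```

```bash
python3 - <<'E'
from h import *
from rig import r
tilt(r,save="pics/w8.png")
s=avg(r,16);tilt(r)
E
```

```text
lid plane n 5901 tilt x -0.23 y -1.62 deg z0 92.01 z at y+-65: 90.2 93.9 res 0.73
t 12.825 pos [522.13  32.79 213.85] F [-0.199 -0.135 -5.956] sd [0.58 0.29 0.65] T mNm [-24.1  16.    3.9] sd [47.8 32.9 29.9]
lid plane n 5883 tilt x -0.11 y -2.02 deg z0 92.37 z at y+-65: 90.1 94.7 res 0.72
```

View pics/w8.png

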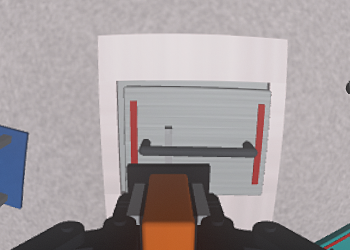

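carry_out:
  plan:
    - {"grip": 0,"dx": 2,"dy": 0,"dz": 0,"turn": 0}
    - {"grip": 0,"dx": 5,"dy": 0,"dz": 0,"turn": 0}
    - {"grip": 0,"dx": 5,"dy": -5,"dz": 0,"turn": 0}
    - {"grip": 0,"dx": 5,"dy": -5,"dz": 0,"turn": 0}
    - {"grip": 0,"dx": 3,"dy": -5,"dz": 0,"turn": 0}
    - {"grip": 0,"dx": 1,"dy": -5,"dz": 0,"turn": 0}
    - {"grip": 0,"dx": 0,"dy": -5,"dz": 0,"turn": 0}
    - {"grip": 0,"dx": 0,"dy": -5,"dz": 0,"turn": 0}

```text
time: 13.88
position: [0.5219, 0.0377, 0.2136]
orientation: [-0.707, 0.008, 0.707, 0.008]
force: [0.4, 0.7, -6.0]
finger_gap: 0.224
```

```bash
python3 - <<'E'
from h import *
from rig import r
tilt(r,save="pics/w9.png")
s=avg(r,16);tilt(r)
E
```

```text
lid plane n 5798 tilt x -0.09 y 0.60 deg z0 90.93 z at y+-65: 91.6 90.2 res 0.72
t 14.675 pos [522.2   37.75 213.81] F [-0.049 -0.158 -6.451] sd [0.51 0.46 0.53] T mNm [ -8.2 -17.3   9.6] sd [24.7 30.1 21. ]
lid plane n 5771 tilt x -0.13 y 0.78 deg z0 91.12 z at y+-65: 92.0 90.2 res 0.74
```

```bash
cat >> h.py <<'E'
def red(p,W,zlo=80,zhi=400):
    hsv=cv2.cvtColor(p["img"],cv2.COLOR_BGR2HSV);z=W[...,2]*1000
    m=((hsv[...,0]<8)|(hsv[...,0]>172))&(hsv[...,1]>110)&(hsv[...,2]>60)&(z>zlo)&(z<zhi)
    n,lab,st,cen=cv2.connectedComponentsWithStats(m.astype(np.uint8))
    for i in range(1,n):
        if st[i,4]>60:
            P=W[lab==i]*1000;print(" red",st[i,4],"px",np.round(cen[i]),"world med",np.round(np.median(P,0),1),"rect",[np.round(q,1) for q in cv2.minAreaRect(P[:,:2].astype(np.float32))])
E
python3 - <<'E'
from h import *
from rig import r
p=load("w4.npz");W=wcloud(p,p["pos"],p["ori"]);print("before");red(p,W)
s=r.sense();p=r.get_image("wrist");W=wcloud(p,s["position"],s["orientation"]);print("now",s["position"]);red(p,W)
z=W[...,2]*1000
m=(W[...,0]>.51)&(W[...,0]<.53)&(z>113)&(z<123)&(abs(W[...,1]-.01)<.07)
print(cv2.minAreaRect((W[m][:,:2]*1000).astype(np.float32)))
cv2.imwrite("pics/w10.png",cv2.resize(p["img"][100:300,200:460],None,fx=3,fy=3))
E
```

```text
before
 red 372 px [263. 138.] world med [521.3  64.8  90.9] rect [array([521.4,  64.7]), array([ 6. , 73.2]), np.float64(88.4)]
 red 374 px [373. 138.] world med [518.9 -47.   91. ] rect [array([518. , -47.1]), array([ 5.8, 73.4]), np.float64(88.5)]
now [0.52224897 0.03776508 0.21382694]
 red 365 px [288. 183.] world med [531.3  63.9  92.7] rect [array([530.2,  59.7]), array([14.3, 54.4]), np.float64(87.3)]
 red 415 px [412. 191.] world med [522.9 -48.   91.2] rect [array([518.6, -44.4]), array([13.2, 73.7]), np.float64(88.2)]
((520.5185546875, 8.208133697509766), (96.95088195800781, 9.087504386901855), 88.41227722167969)
```

View pics/w10.png

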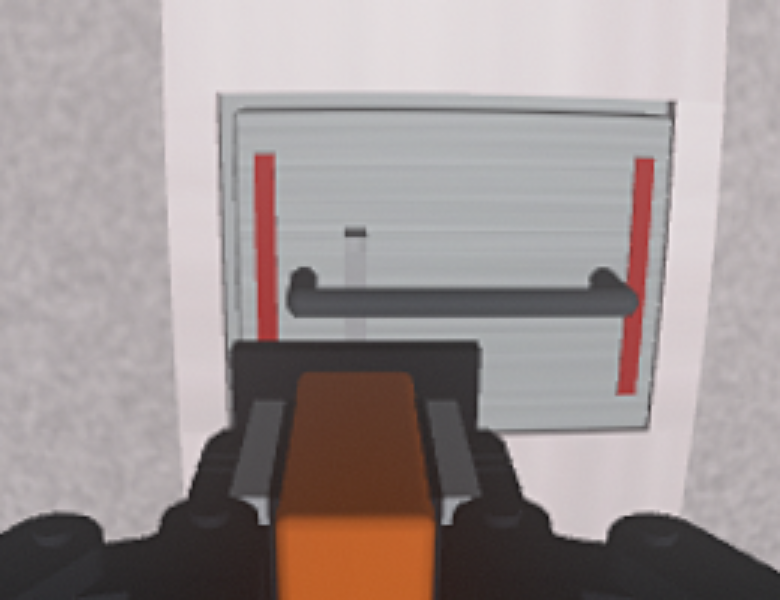

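carry_out:
  plan:
    - {"grip": 0,"dx": 2,"dy": 0,"dz": 0,"turn": 0}
    - {"grip": 0,"dx": 5,"dy": 0,"dz": 0,"turn": 0}
    - {"grip": 0,"dx": 5,"dy": 2.5,"dz": 0,"turn": 0}
    - {"grip": 0,"dx": 5,"dy": 2.5,"dz": 0,"turn": 0}
    - {"grip": 0,"dx": 3,"dy": 2.5,"dz": 0,"turn": 0}
    - {"grip": 0,"dx": 1.5,"dy": 2.5,"dz": 0,"turn": 0}
    - {"grip": 0,"dx": 0,"dy": 2.5,"dz": 0,"turn": 0}
    - {"grip": 0,"dx": -1,"dy": 2.5,"dz": 0,"turn": 0}
    - {"grip": 0,"dx": -1,"dy": 2.5,"dz": 0,"turn": 0}

```text
time: 15.9
position: [0.522, 0.0353, 0.2147]
orientation: [-0.707, 0.008, 0.707, 0.008]
force: [-0.6, -0.5, -6.8]
finger_gap: 0.23
```

```bash
python3 - <<'E'
from h import *
from rig import r
tilt(r)
s=avg(r,6);tilt(r)
s=avg(r,6);tilt(r)
E
```

```text
lid plane n 5843 tilt x -0.36 y -1.40 deg z0 92.99 z at y+-65: 91.4 94.6 res 0.73
t 16.2 pos [522.1   35.27 214.75] F [-0.37  -0.041 -6.484] sd [0.39 0.41 0.75] T mNm [-18.4 -34.9  -7.5] sd [17.2 35.3 39.3]
lid plane n 5832 tilt x -0.37 y -1.38 deg z0 93.08 z at y+-65: 91.5 94.6 res 0.73
t 16.5 pos [522.16  35.27 214.82] F [-0.172  0.031 -6.794] sd [0.46 0.46 0.32] T mNm [-12.1 -19.3   7.6] sd [38.9 19.1 25.1]
lid plane n 5848 tilt x -0.35 y -1.39 deg z0 93.14 z at y+-65: 91.6 94.7 res 0.72
```

carry_out:
  plan:
    - {"grip": 0,"dx": 3,"dy": 0,"dz": 0,"turn": 0}
    - {"grip": 0,"dx": 6,"dy": 0,"dz": 0,"turn": 0}
    - {"grip": 0,"dx": 6,"dy": -1.4,"dz": 0,"turn": 0}
    - {"grip": 0,"dx": 6,"dy": -1.4,"dz": 0,"turn": 0}
    - {"grip": 0,"dx": 4,"dy": -1.4,"dz": 0,"turn": 0}
    - {"grip": 0,"dx": 2.5,"dy": -1.4,"dz": 0,"turn": 0}
    - {"grip": 0,"dx": 1,"dy": -1.4,"dz": 0,"turn": 0}
    - {"grip": 0,"dx": -0.5,"dy": -1.4,"dz": 0,"turn": 0}
    - {"grip": 0,"dx": -0.5,"dy": -1.4,"dz": 0,"turn": 0}

```text
time: 17.68
position: [0.5221, 0.0366, 0.2152]
orientation: [-0.707, 0.008, 0.707, 0.008]
force: [0.9, 0.2, -6.3]
finger_gap: 0.226
```

```bash
python3 - <<'E'
from h import *
from rig import r
tilt(r)
s=avg(r,6);tilt(r)
s=avg(r,6);tilt(r,save="pics/w11.png")
E
```

```text
lid plane n 5794 tilt x -0.29 y 0.48 deg z0 92.73 z at y+-65: 93.3 92.2 res 0.72
t 17.975 pos [522.1   36.67 215.21] F [ 0.063  0.265 -6.684] sd [0.39 0.49 0.46] T mNm [ -4.  -10.   -3.7] sd [24.6 21.7 12.8]
lid plane n 5780 tilt x -0.22 y 0.48 deg z0 92.66 z at y+-65: 93.2 92.1 res 0.72
t 18.275 pos [522.17  36.68 215.31] F [-0.266  0.074 -6.376] sd [0.35 0.64 0.21] T mNm [14.4 -4.8  6.4] sd [21.2 25.8 19.7]
lid plane n 5775 tilt x -0.19 y 0.48 deg z0 92.76 z at y+-65: 93.3 92.2 res 0.72
```

View pics/w11.png

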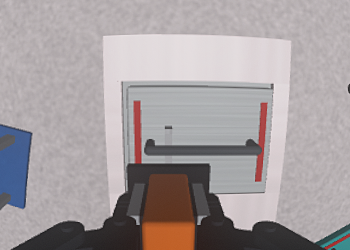

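carry_out:
  plan:
    - {"grip": 0,"dx": -2,"dy": 0,"dz": 0,"turn": 0}
    - {"grip": 0,"dx": -5,"dy": 0,"dz": 0,"turn": 0}
    - {"grip": 0,"dx": -9,"dy": 0,"dz": 0,"turn": 0}
    - {"grip": 0,"dx": -15,"dy": 0,"dz": 0,"turn": 0}
    - {"grip": 0,"dx": -22,"dy": 0,"dz": 0,"turn": 0}
    - {"grip": 0,"dx": -29,"dy": 0,"dz": 0,"turn": 0}
    - {"grip": 0,"dx": -35,"dy": 0,"dz": 0,"turn": 0}
    - {"grip": 0,"dx": -39,"dy": 0,"dz": 0,"turn": 0}
    - {"grip": 0,"dx": -41,"dy": 0,"dz": 0,"turn": 0}
    - {"grip": 0,"dx": -41,"dy": 0,"dz": 0,"turn": 0}

```text
time: 19.58
position: [0.5222, 0.0367, 0.2563]
orientation: [-0.707, 0.008, 0.707, 0.008]
force: [-0.2, -0.6, -6.3]
finger_gap: 0.227
```

```bash
python3 - <<'E'
from h import *
from rig import r
tilt(r,save="pics/w12.png")
s=r.sense();p=r.get_image("wrist");W=wcloud(p,s["position"],s["orientation"]);print("now",s["time"],s["position"],s["force"]);
np.savez("w12.npz",pos=s["position"],ori=s["orientation"],**p)
z=W[...,2]*1000;red(p,W,110)
m=(W[...,0]>.50)&(W[...,0]<.54)&(z>152)&(z<166)&(abs(W[...,1]-.01)<.07)
print(cv2.minAreaRect((W[m][:,:2]*1000).astype(np.float32)))
q=r.get_image("scene");cv2.imwrite("pics/s12.png",cv2.resize(q["img"][120:320,220:480],None,fx=3,fy=3))
E
```

```text
lid plane n 5775 tilt x -0.43 y 0.58 deg z0 133.79 z at y+-65: 134.5 133.1 res 0.71
now 19.625 [0.52208587 0.03665318 0.25619595] [ 0.60167028 -0.22663106 -6.98488821]
 red 373 px [287. 182.] world med [531.5  63.7 134.8] rect [array([530.5,  59. ]), array([14.5, 55.1]), np.float64(88.7)]
 red 416 px [411. 191.] world med [522.2 -48.1 133.8] rect [array([518.5, -44.7]), array([12.5, 73.1]), np.float64(88.7)]
((517.7449951171875, 8.627510070800781), (95.33952331542969, 29.610858917236328), 77.70631408691406)
```

View pics/s12.png

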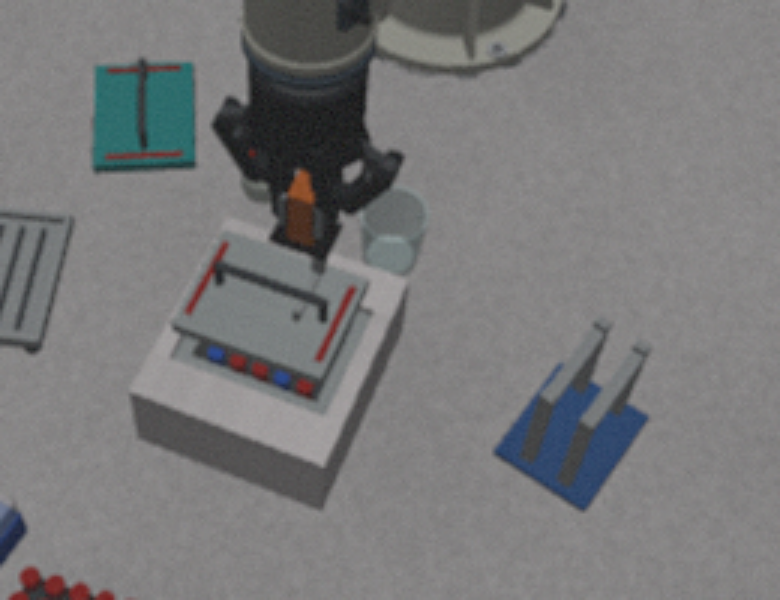

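```bash
python3 - <<'E'
from h import *
from rig import r
delta(r.sense(),[.5247,-.2573,.2562],14.6)
E
```

```text
dx dy dz [-0.1, 293.8, -9.4] turn -15.9 cur -1.3 tilt [-1.0, 0.0, 0.0004]
```

carry_out:
  plan:
    - {"grip": 0,"dx": 0,"dy": 3,"dz": -0.1,"turn": -0.2}
    - {"grip": 0,"dx": 0,"dy": 9,"dz": -0.3,"turn": -0.5}
    - {"grip": 0,"dx": 0,"dy": 18,"dz": -0.6,"turn": -1}
    - {"grip": 0,"dx": 0,"dy": 30,"dz": -1,"turn": -1.6}
    - {"grip": 0,"dx": 0,"dy": 45,"dz": -1.4,"turn": -2.4}
    - {"grip": 0,"dx": 0,"dy": 63,"dz": -2,"turn": -3.4}
    - {"grip": 0,"dx": 0,"dy": 83,"dz": -2.6,"turn": -4.5}
    - {"grip": 0,"dx": 0,"dy": 104,"dz": -3.3,"turn": -5.6}
    - {"grip": 0,"dx": 0,"dy": 125,"dz": -4,"turn": -6.8}
    - {"grip": 0,"dx": 0,"dy": 146,"dz": -4.7,"turn": -7.9}

```text
time: 20.98
position: [0.5233, -0.1109, 0.2564]
orientation: [0.706, 0.041, -0.706, 0.041]
force: [0.4, -0.3, -6.6]
finger_gap: 0.229
```

carry_out:
  plan:
    - {"grip": 0,"dx": 0,"dy": 21,"dz": -0.5,"turn": -1.2}
    - {"grip": 0,"dx": 0,"dy": 42,"dz": -1,"turn": -2.4}
    - {"grip": 0,"dx": 0,"dy": 63,"dz": -1.5,"turn": -3.5}
    - {"grip": 0,"dx": 0,"dy": 82,"dz": -2,"turn": -4.6}
    - {"grip": 0,"dx": 0,"dy": 99,"dz": -2.4,"turn": -5.6}
    - {"grip": 0,"dx": 0,"dy": 114,"dz": -2.8,"turn": -6.5}
    - {"grip": 0,"dx": 0,"dy": 126,"dz": -3,"turn": -7.1}
    - {"grip": 0,"dx": 0,"dy": 133,"dz": -3,"turn": -7.6}
    - {"grip": 0,"dx": 0,"dy": 137,"dz": -3,"turn": -7.9}
    - {"grip": 0,"dx": 0,"dy": 138,"dz": -3,"turn": -8}

```text
time: 22.22
position: [0.5422, -0.2461, 0.2563]
orientation: [-0.701, -0.09, 0.701, -0.09]
force: [0.6, 0.0, -6.6]
finger_gap: 0.224
```

```bash
python3 - <<'E'
from h import *
from rig import r
c=tilt(r,.530,-.285,14.6,save="pics/w13.png")
s=r.sense();delta(s,[.5247,-.2573,.2562],14.6)
p=r.get_image("wrist");W=wcloud(p,s["position"],s["orientation"]);print("now",s["time"],s["position"],s["force"]);
np.savez("w13.npz",pos=s["position"],ori=s["orientation"],**p)
z=W[...,2]*1000;red(p,W,110)
def rect(n,m):
    rr=cv2.minAreaRect((W[m][:,:2]*1000).astype(np.float32));print(n,m.sum(),np.round(rr[0],1),np.round(rr[1],1),round(rr[2],1),np.round(np.percentile(z[m],[5,50,95]),1))
rect("lidtop",(abs(z-134)<4)&(np.hypot(W[...,0]-.53,W[...,1]+.285)<.1))
q=r.get_image("scene");cv2.imwrite("pics/s13.png",cv2.resize(q["img"][120:320,120:380],None,fx=3,fy=3))
E
```

```text
lid plane n 4023 tilt x -0.29 y 0.16 deg z0 133.93 z at y+-65: 134.1 133.7 res 0.73
dx dy dz [0.1, 6.5, 19.8] turn -0.0 cur 14.6 tilt [-1.0, -0.0001, 0.0]
now 22.275 [ 0.54226695 -0.24605202  0.25631751] [ 0.4425059  -0.19681698 -6.69961687]
 red 376 px [287. 182.] world med [ 544.4 -218.   134.9] rect [array([ 544.3, -222.2]), array([55.1, 14.5]), np.float64(14.4)]
 red 421 px [411. 191.] world med [ 565.9 -327.5  134.3] rect [array([ 561.5, -325.1]), array([73. , 12.7]), np.float64(14.6)]
lidtop 11131 [ 548.7 -274.2] [ 99.2 130.9] 14.6 [132.5 133.7 135. ]
```

View pics/s13.png

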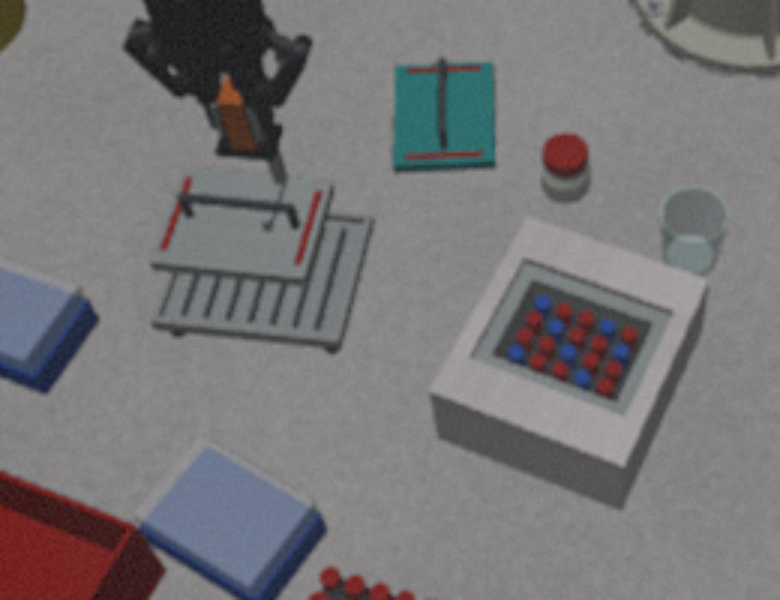

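View pics/w13.png

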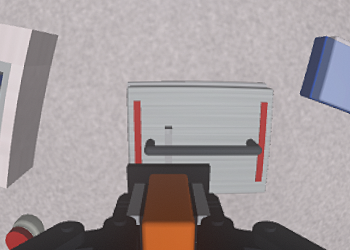

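carry_out:
  plan:
    - {"grip": 0,"dx": 0,"dy": 0.5,"dz": 2,"turn": 0}
    - {"grip": 0,"dx": 0,"dy": 1.5,"dz": 5,"turn": 0}
    - {"grip": 0,"dx": 0,"dy": 2.7,"dz": 9,"turn": 0}
    - {"grip": 0,"dx": 1,"dy": 4,"dz": 13,"turn": 0}
    - {"grip": 0,"dx": 4,"dy": 5,"dz": 16.5,"turn": 0}
    - {"grip": 0,"dx": 9,"dy": 5.8,"dz": 19,"turn": 0}
    - {"grip": 0,"dx": 16,"dy": 6.1,"dz": 20.3,"turn": 0}
    - {"grip": 0,"dx": 25,"dy": 6.2,"dz": 20.6,"turn": 0}
    - {"grip": 0,"dx": 34,"dy": 6.2,"dz": 20.6,"turn": 0}
    - {"grip": 0,"dx": 43,"dy": 6.2,"dz": 20.6,"turn": 0}

```text
time: 23.62
position: [0.5239, -0.2573, 0.2125]
orientation: [-0.701, -0.09, 0.701, -0.09]
force: [0.6, -0.4, -6.5]
finger_gap: 0.228
```

carry_out:
  plan:
    - {"grip": 0,"dx": 9,"dy": 0,"dz": 0,"turn": 0}
    - {"grip": 0,"dx": 17,"dy": 0,"dz": 0,"turn": 0}
    - {"grip": 0,"dx": 23,"dy": 0,"dz": 0,"turn": 0}
    - {"grip": 0,"dx": 28,"dy": 0,"dz": 0,"turn": 0}
    - {"grip": 0,"dx": 31,"dy": 0,"dz": 0,"turn": 0}
    - {"grip": 0,"dx": 32,"dy": 0,"dz": 0,"turn": 0}
    - {"grip": 0,"dx": 32,"dy": 0,"dz": 0,"turn": 0}

```text
time: 24.5
position: [0.524, -0.2574, 0.1815]
orientation: [0.701, 0.09, -0.701, 0.09]
force: [0.8, -0.3, -6.9]
finger_gap: 0.223
```

```bash
python3 - <<'E'
from h import *
from rig import r
c=tilt(r,.530,-.285,14.6,save="pics/w14.png")
s=r.sense()
p=r.get_image("wrist");W=wcloud(p,s["position"],s["orientation"]);print("now",s["time"],s["position"],s["force"]);
np.savez("w14.npz",pos=s["position"],ori=s["orientation"],**p)
z=W[...,2]*1000
def rect(n,m):
    rr=cv2.minAreaRect((W[m][:,:2]*1000).astype(np.float32));print(n,m.sum(),np.round(rr[0],1),np.round(rr[1],1),round(rr[2],1),np.round(np.percentile(z[m],[5,50,95]),1))
d=np.hypot(W[...,0]-.53,W[...,1]+.285)
rect("lidtop",(abs(z-c[2])<4)&(d<.1));rect("rest",(d<.13)&(z>24)&(z<38))
print("underside",c[2]-14,"to floor",c[2]-14-26)
E
```

```text
lid plane n 5788 tilt x -0.11 y 0.60 deg z0 58.85 z at y+-65: 59.5 58.2 res 0.73
now 24.55 [ 0.52400718 -0.25738507  0.18153406] [ 0.14604929  1.1964009  -6.1541697 ]
lidtop 11113 [ 530.4 -285.4] [ 99.4 130.8] 14.5 [57.4 58.8 60.2]
rest 6844 [ 529.6 -286. ] [138.9 169.4] 14.7 [25.2 27.6 34.9]
underside 44.84549147417891 to floor 18.845491474178907
```

View pics/w14.png

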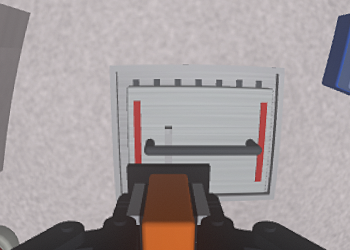

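carry_out:
  plan:
    - {"grip": 0,"dx": 4,"dy": 0,"dz": 0,"turn": 0}
    - {"grip": 0,"dx": 9,"dy": 0,"dz": 0,"turn": 0}
    - {"grip": 0,"dx": 13,"dy": 0,"dz": 0,"turn": 0}
    - {"grip": 0,"dx": 15.5,"dy": 0,"dz": 0,"turn": 0}
    - {"grip": 0,"dx": 17,"dy": 0,"dz": 0,"turn": 0}
    - {"grip": 0,"dx": 18,"dy": 0,"dz": 0,"turn": 0}
    - {"grip": 0,"dx": 19,"dy": 0,"dz": 0,"turn": 0}
    - {"grip": 0,"dx": 20,"dy": 0,"dz": 0,"turn": 0}
    - {"grip": 0,"dx": 22,"dy": 0,"dz": 0,"turn": 0}
    - {"grip": 0,"dx": 25,"dy": 0,"dz": 0,"turn": 0}

```text
time: 25.85
position: [0.5242, -0.2575, 0.1566]
orientation: [0.702, 0.089, -0.701, 0.09]
force: [-0.7, -0.9, -2.1]
finger_gap: 0.227
```

carry_out:
  plan:
    - {"grip": 0,"dx": 3,"dy": 0,"dz": 0,"turn": 0}
    - {"grip": 0,"dx": 3.3,"dy": 0,"dz": 0,"turn": 0}

```text
time: 26.1
position: [0.5237, -0.2573, 0.1527]
orientation: [-0.701, -0.09, 0.702, -0.09]
force: [1.6, 0.2, -1.7]
finger_gap: 0.228
```

```bash
python3 - <<'E'
from h import *
from rig import r
s=r.sense()
p=r.get_image("wrist");W=wcloud(p,s["position"],s["orientation"]);print("now",s["time"],s["position"],s["force"],s["torque"]);
np.savez("w15.npz",pos=s["position"],ori=s["orientation"],**p)
z=W[...,2]*1000
def rect(n,m):
    rr=cv2.minAreaRect((W[m][:,:2]*1000).astype(np.float32));print(n,m.sum(),np.round(rr[0],1),np.round(rr[1],1),round(rr[2],1),np.round(np.percentile(z[m],[5,50,95]),1))
d=np.hypot(W[...,0]-.53,W[...,1]+.285)
rect("lidtop",(abs(z-40)<3.3)&(d<.1)&(abs(W[...,1]+.285)<.2))
c=tilt(r,.530,-.285,14.6,save="pics/w15.png")
M=R.from_quat(s["orientation"]).as_matrix();T=(W-s["position"])@M*1000
m=(abs(T[...,1])<2)&(T[...,2]>-11)&(T[...,2]<25)&(T[...,0]>80)&(T[...,0]<107)
print("blade top z",np.round(np.percentile(W[m][:,2]*1000,[10,50,90]),1),m.sum())
E
```

```text
now 26.1 [ 0.52371449 -0.25726775  0.15270244] [ 1.58182269  0.24515221 -1.73930546] [-0.0008082  -0.03690847  0.07149903]
lidtop 11823 [ 530.  -285.6] [ 99.5 130.8] 14.3 [38.9 40.1 41.3]
lid plane n 6234 tilt x -0.16 y -0.04 deg z0 40.23 z at y+-65: 40.2 40.3 res 0.72
blade top z [49.7 51.  67.9] 145
```

View pics/w15.png

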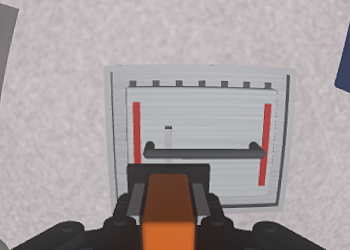

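carry_out:
  plan:
    - {"grip": 0,"dx": 0,"dy": 0,"dz": 4,"turn": 0}
    - {"grip": 0,"dx": 0,"dy": 0,"dz": 12,"turn": 0}
    - {"grip": 0,"dx": 0,"dy": 0,"dz": 23,"turn": 0}
    - {"grip": 0,"dx": 0,"dy": 0,"dz": 33,"turn": 0}
    - {"grip": 0,"dx": 0,"dy": 0,"dz": 39,"turn": 0}
    - {"grip": 0,"dx": 0,"dy": 0,"dz": 40,"turn": 0}
    - {"grip": 0,"dx": 0,"dy": 0,"dz": 40,"turn": 0}

```text
time: 27.08
position: [0.4853, -0.2675, 0.1531]
orientation: [0.702, 0.09, -0.701, 0.09]
force: [-0.7, -1.1, -1.7]
finger_gap: 0.227
```

```bash
python3 - <<'E'
from h import *
from rig import r
s=r.sense();print(s["time"],s["position"],s["force"])
p=r.get_image("wrist");cv2.imwrite("pics/w16.png",p["img"][50:300,150:500])
delta(s,[s["position"][0],s["position"][1],.27],14.6)
E
```

```text
27.075 [ 0.48532595 -0.26749105  0.15312313] [-0.70199817 -1.0893725  -1.70535979]
dx dy dz [-116.9, 0.0, -0.0] turn -0.0 cur 14.6 tilt [-1.0, 0.0002, -0.0003]
```

View pics/w16.png

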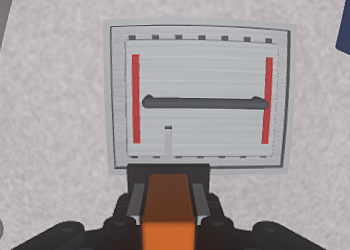

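carry_out:
  plan:
    - {"grip": 0,"dx": -25,"dy": 0,"dz": 0,"turn": 0}
    - {"grip": 0,"dx": -70,"dy": 0,"dz": 0,"turn": 0}
    - {"grip": 0,"dx": -110,"dy": 0,"dz": 0,"turn": 0}
    - {"grip": 0,"dx": -117,"dy": 0,"dz": 0,"turn": 0}
    - {"grip": 0,"dx": -117,"dy": 0,"dz": 0,"turn": 0}

```text
time: 27.75
position: [0.4852, -0.2672, 0.2697]
orientation: [0.701, 0.09, -0.701, 0.09]
force: [-0.2, 0.1, -2.4]
finger_gap: 0.226
```

```bash
python3 - <<'E'
from h import *
from rig import r
s=r.sense();print(s["time"],s["position"],s["force"])
delta(s,[.474,.2667,.270],-15.7)
E
```

```text
27.75 [ 0.48520872 -0.26722955  0.26969911] [-0.19227802  0.14971616 -2.39799851]
dx dy dz [-0.3, -519.6, -123.6] turn 30.3 cur 14.6 tilt [-1.0, 0.0, -0.0001]
```

carry_out:
  plan:
    - {"grip": 0,"dx": 0,"dy": -20,"dz": -5,"turn": 1}
    - {"grip": 0,"dx": 0,"dy": -55,"dz": -13,"turn": 3}
    - {"grip": 0,"dx": 0,"dy": -103,"dz": -24.5,"turn": 6}
    - {"grip": 0,"dx": 0,"dy": -155,"dz": -37,"turn": 9}
    - {"grip": 0,"dx": 0,"dy": -207,"dz": -49,"turn": 12}
    - {"grip": 0,"dx": 0,"dy": -259,"dz": -61.5,"turn": 15}
    - {"grip": 0,"dx": 0,"dy": -311,"dz": -74,"turn": 18}
    - {"grip": 0,"dx": 0,"dy": -363,"dz": -86,"turn": 21}
    - {"grip": 0,"dx": 0,"dy": -415,"dz": -99,"turn": 24}
    - {"grip": 0,"dx": 0,"dy": -450,"dz": -107,"turn": 26.5}

```text
time: 29.0
position: [0.4743, 0.197, 0.268]
orientation: [-0.702, 0.074, 0.704, 0.073]
force: [0.1, 0.4, -1.7]
finger_gap: 0.227
```

```bash
python3 - <<'E'
from h import *
from rig import r
s=r.sense();print(s["time"],s["position"],s["force"])
delta(s,[.474,.2667,.270],-15.7)
E
```

```text
29.0 [0.47433368 0.19701023 0.26801108] [ 0.09914622  0.35879504 -1.72218533]
dx dy dz [-2.1, -68.1, 14.7] turn 3.8 cur -11.9 tilt [-1.0, 0.0015, 0.0025]
```

carry_out:
  plan:
    - {"grip": 0,"dx": -1,"dy": -35,"dz": 8,"turn": 2}
    - {"grip": 0,"dx": -1,"dy": -60,"dz": 13,"turn": 3.6}
    - {"grip": 0,"dx": -1,"dy": -68,"dz": 14.7,"turn": 3.8}
    - {"grip": 0,"dx": -1,"dy": -68,"dz": 14.7,"turn": 3.8}
    - {"grip": 0,"dx": -1,"dy": -68,"dz": 14.7,"turn": 3.8}

```text
time: 29.62
position: [0.475, 0.2636, 0.2705]
orientation: [-0.7, 0.097, 0.701, 0.097]
force: [-0.5, 0.3, -1.5]
finger_gap: 0.225
```

```bash
python3 - <<'E'
from h import *
from rig import r
s=r.sense();print(s["time"],s["position"],s["force"])
p=r.get_image("wrist");cv2.imwrite("pics/w17.png",p["img"][50:350,150:500])
np.savez("w17.npz",pos=s["position"],ori=s["orientation"],**p)
W=wcloud(p,s["position"],s["orientation"]);M=R.from_quat(s["orientation"]).as_matrix()
T=(W-s["position"])@M*1000
m=(abs(T[...,1])<6)&(T[...,2]>-20)&(T[...,2]<25)&(T[...,0]>85)&(T[...,0]<108);print("blade y",np.percentile(T[m][:,1],[3,50,97]),"z",np.percentile(T[m][:,2],[1,50]),"x",np.percentile(T[m][:,0],[3,50,97]),m.sum())
m=(T[...,0]>-50)&(T[...,0]<-35)&(abs(T[...,1])<10)&(abs(T[...,2])<14);print("grip top",np.percentile(T[m],[2,50,98],axis=0))
z=W[...,2]*1000
d=np.hypot(W[...,0]-.475,W[...,1]-.266)
def rect(n,m):
    rr=cv2.minAreaRect((W[m][:,:2]*1000).astype(np.float32));print(n,m.sum(),np.round(rr[0],1),np.round(rr[1],1),round(rr[2],1),np.round(np.percentile(z[m],[5,50,95]),1))
rect("foot",(d<.085)&(z>5)&(z<14))
a=np.deg2rad(-15.9);q=W[...,:2]-[.475,.266];ly=(-q[...,0]*np.sin(a)+q[...,1]*np.cos(a))*1000;lx=(q[...,0]*np.cos(a)+q[...,1]*np.sin(a))*1000
m=(abs(z-110)<3)&(abs(lx)<36)&(abs(ly)<30);
for sg in (1,-1):
    k=m&(sg*ly>0);print("rail",k.sum(),np.percentile(ly[k],[2,50,98]))
delta(s,[.474,.2667,.270],-15.8)
E
```

```text
29.625 [0.47502043 0.26363009 0.27051759] [-0.47361413  0.25714982 -1.47023535]
blade y [-2.66264054 -0.20079598  2.28983342] z [-16.46575444  -1.93856828] x [ 95.83043294 102.08655613 103.56739169] 252
grip top [[-44.82806046  -9.55141404 -11.85448472]
 [-43.5714783   -0.28856332  -2.58382762]
 [-35.81520136   9.14167868  12.59098045]]
foot 3398 [474.3 266.4] [ 90.4 110.8] 74.4 [6.6 8.  9.4]
rail 783 [11.92449972 17.8018937  23.56992835]
rail 776 [-23.39313801 -17.76210289 -12.08751148]
dx dy dz [0.5, -2.7, 1.8] turn 0.1 cur -15.7 tilt [-1.0, 0.0009, 0.0006]
```

View pics/w17.png

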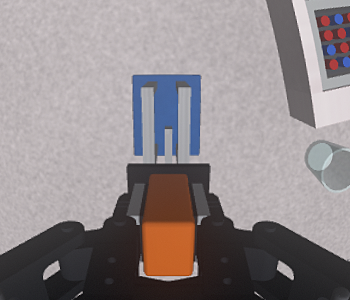

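carry_out:
  plan:
    - {"grip": 0,"dx": 5,"dy": -2.4,"dz": 1.8,"turn": 0}
    - {"grip": 0,"dx": 20,"dy": -2.4,"dz": 1.8,"turn": 0}
    - {"grip": 0,"dx": 20,"dy": -2.4,"dz": 1.8,"turn": 0}

```text
time: 30.05
position: [0.4732, 0.2668, 0.2493]
orientation: [-0.7, 0.097, 0.701, 0.096]
force: [0.3, -0.9, -1.0]
finger_gap: 0.229
```

```bash
python3 - <<'E'
from h import *
from rig import r
s=r.sense();print(s["time"],s["position"],s["force"])
delta(s,[.474,.2662,.126],-15.8)
E
```

```text
30.05 [0.47318447 0.26676785 0.24927426] [ 0.3417245  -0.89806935 -0.98669023]
dx dy dz [123.3, 0.1, -1.2] turn 0.1 cur -15.7 tilt [-1.0, 0.0021, 0.0021]
```

carry_out:
  plan:
    - {"grip": 0,"dx": 15,"dy": 0.2,"dz": -0.8,"turn": 0}
    - {"grip": 0,"dx": 40,"dy": 0.2,"dz": -0.8,"turn": 0}
    - {"grip": 0,"dx": 70,"dy": 0.2,"dz": -0.8,"turn": 0}
    - {"grip": 0,"dx": 95,"dy": 0.2,"dz": -0.8,"turn": 0}
    - {"grip": 0,"dx": 110,"dy": 0.2,"dz": -0.8,"turn": 0}
    - {"grip": 0,"dx": 117,"dy": 0.2,"dz": -0.8,"turn": 0}
    - {"grip": 0,"dx": 120,"dy": 0.2,"dz": -0.8,"turn": 0}
    - {"grip": 0,"dx": 120,"dy": 0.2,"dz": -0.8,"turn": 0}

```text
time: 31.05
position: [0.4752, 0.2672, 0.1315]
orientation: [0.701, -0.097, -0.7, -0.097]
force: [-0.5, 0.4, -1.8]
finger_gap: 0.223
```

```bash
python3 - <<'E'
from h import *
from rig import r
s=avg(r,5)
q=r.get_image("scene");cv2.imwrite("pics/s18.png",cv2.resize(q["img"][170:300,350:480],None,fx=4,fy=4))
delta(s,[.474,.2662,.126],-15.8)
E
```

```text
t 31.25 pos [475.18 267.19 131.62] F [-0.123  0.071 -1.759] sd [0.42 0.39 0.3 ] T mNm [-2.3 -3.2  3. ] sd [13.3 21.6 22.7]
dx dy dz [5.6, 1.3, 0.9] turn 0.1 cur -15.7 tilt [-1.0, -0.0008, -0.0008]
```

View pics/s18.png

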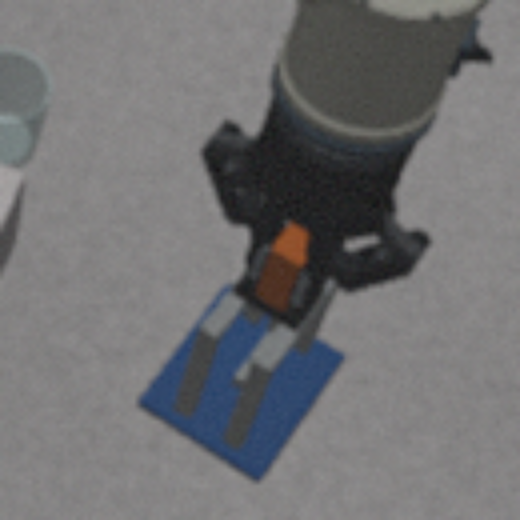

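carry_out:
  plan:
    - {"grip": 0,"dx": 2,"dy": 0.8,"dz": 0.6,"turn": 0}
    - {"grip": 0,"dx": 4,"dy": 0.8,"dz": 0.6,"turn": 0}
    - {"grip": 0,"dx": 5,"dy": 0.8,"dz": 0.6,"turn": 0}
    - {"grip": 0,"dx": 5.4,"dy": 0.8,"dz": 0.6,"turn": 0}
    - {"grip": 0,"dx": 5.4,"dy": 0.8,"dz": 0.6,"turn": 0}

```text
time: 31.92
position: [0.4739, 0.2663, 0.1262]
orientation: [-0.7, 0.097, 0.701, 0.097]
force: [-3.3, -2.2, 6.8]
finger_gap: 0.228
```

```bash
python3 - <<'E'
from h import *
from rig import r
s=avg(r,5)
E
```

```text
t 32.125 pos [473.94 266.3  126.18] F [-3.117 -1.912  7.145] sd [0.34 0.34 0.63] T mNm [-253.1  448.1    4.5] sd [13.3 23.1 16.8]
```

carry_out:
  plan:
    - {"grip": 0,"dx": -0.4,"dy": 0,"dz": 0,"turn": 0}
    - {"grip": 30,"dx": -0.4,"dy": 0,"dz": 0,"turn": 0}
    - {"grip": 55,"dx": -0.4,"dy": 0,"dz": 0,"turn": 0}
    - {"grip": 55,"dx": -0.4,"dy": 0,"dz": 0,"turn": 0}
    - {"grip": 55,"dx": -0.4,"dy": 0,"dz": 0,"turn": 0}
    - {"grip": 55,"dx": -0.4,"dy": 0,"dz": 0,"turn": 0}

```text
time: 32.88
position: [0.4741, 0.2664, 0.126]
orientation: [0.7, -0.097, -0.7, -0.097]
force: [-0.3, -0.5, 0.2]
finger_gap: 0.644
```

```bash
python3 - <<'E'
from h import *
from rig import r
s=r.sense();print(s["position"],s["force"],s["finger_gap"])
p=r.get_image("wrist");cv2.imwrite("pics/w19.png",p["img"][100:400,160:480])
E
```

```text
[0.47405245 0.26642661 0.12601299] [-0.25241164 -0.46098326  0.16172832] 0.6435715595128101
```

View pics/w19.png

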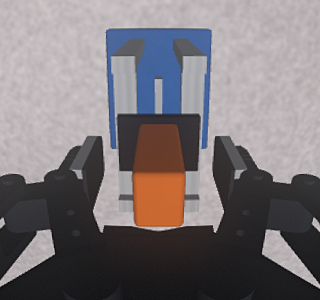

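Released; the lifter sits square on the rails. Now straight up.

carry_out:
  plan:
    - {"grip": 55,"dx": -15,"dy": 0,"dz": 0,"turn": 0}
    - {"grip": 55,"dx": -50,"dy": 0,"dz": 0,"turn": 0}
    - {"grip": 55,"dx": -95,"dy": 0,"dz": 0,"turn": 0}
    - {"grip": 55,"dx": -130,"dy": 0,"dz": 0,"turn": 0}
    - {"grip": 55,"dx": -140,"dy": 0,"dz": 0,"turn": 0}
    - {"grip": 55,"dx": -140,"dy": 0,"dz": 0,"turn": 0}

```text
time: 33.67
position: [0.4741, 0.2664, 0.2665]
orientation: [0.701, -0.097, -0.7, -0.097]
force: [0.1, -0.3, -0.3]
finger_gap: 0.646
```

```bash
python3 - <<'E'
from h import *
from rig import r
s=r.sense();print(s["time"],s["position"],s["force"])
q=r.get_image("scene");cv2.imwrite("pics/s20.png",q["img"]);W=cloud(q);z=W[...,2]*1000
def rect(W,n,m):
    z=W[...,2]*1000;rr=cv2.minAreaRect((W[m][:,:2]*1000).astype(np.float32));print(n,m.sum(),np.round(rr[0],1),np.round(rr[1],1),round(rr[2],1),np.round(np.percentile(z[m],[5,50,95]),1))
d=np.hypot(W[...,0]-.53,W[...,1]+.285);rect(W,"lid scene",(d<.1)&(abs(z-40)<3));rect(W,"rest",(d<.13)&(z>20)&(z<38))
p=r.get_image("wrist");W=wcloud(p,s["position"],s["orientation"]);z=W[...,2]*1000
d=np.hypot(W[...,0]-.474,W[...,1]-.266);rect(W,"grip",(d<.05)&(z>165)&(z<176));rect(W,"collar",(d<.05)&(z>113)&(z<119))
cv2.imwrite("pics/w20.png",p["img"])
E
```

```text
33.675 [0.47412666 0.26640904 0.266537  ] [ 0.12758793 -0.32171386 -0.34381897]
lid scene 1237 [ 532.8 -283.7] [137.3 165.5] 13.8 [37.6 40.3 42.6]
rest 1471 [ 530.7 -285.2] [142.  170.2] 14.3 [23.7 30.4 37.4]
grip 806 [473.4 267.2] [20.  26.2] 74.9 [169.4 170.9 172.1]
collar 1275 [474.8 266.8] [48.6 93.1] 74.8 [115.2 117.  118.2]
```

View pics/s20.png

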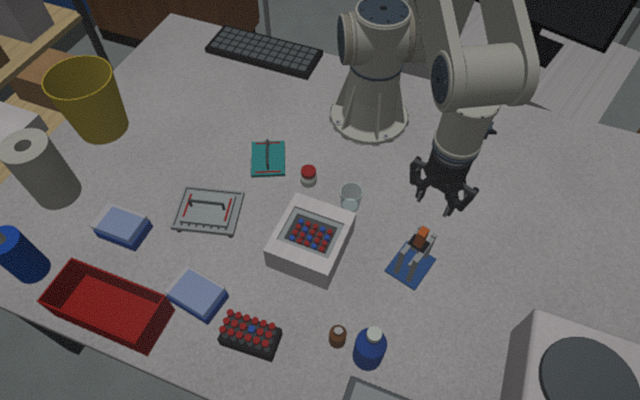

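View pics/w20.png

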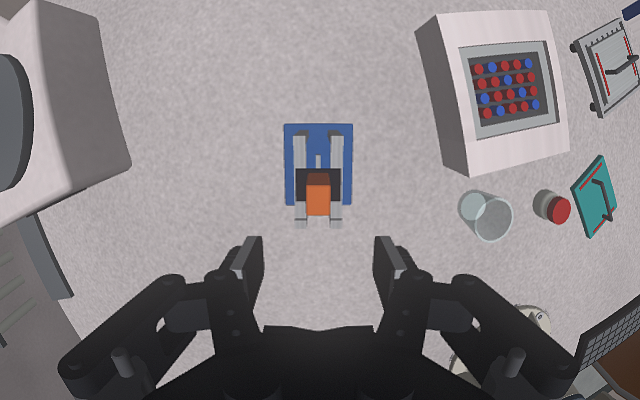

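```bash
python3 -c "
from rig import r
print(r.sign_off())"
```

```text
the job is handed in; nothing more can be done
None
```

The hot cover now lies flat inside the rim of the steel lid rest. The lifter is back in its stand, released, and I handed the job in at about 34 s of the 70 s allowed.

- **Balance point:** I felt for it with lifts of 1–3 mm at five positions along the loop. It came out about 28 mm to the robot's left of the loop's middle. Leans during these tests stayed at or below about 2°.
- **Carry:** at every check I made, the cover hung within about 0.6° of level. I did not measure it while it was moving.
- **Cover in the rest:** just after lowering, the wrist camera showed the cover's centre within 1 mm of the tray's centre, turned 0.3° from it. Its lean was under 0.2°, and its top was at 40 mm, as expected when lying on the tray floor.
- **Lifter in the stand:** it sits square on the rails, within about 1.5 mm and 1° of where I found it. The gripper is clear above it and touching nothing.

**Checks that disagreed:**
- Early force estimates of the balance point ranged from about 22 to 31 mm, so I settled it by the measured lean instead.
- The cover slid about 1 mm in its recess while I was probing.
- At the end, the wrist camera read the lifter's grip about 1 mm higher than at the start. I took this as calibration, because the arm's seated height was the same as when I picked the lifter up.
- The final scene-camera fit of the cover was not usable: it caught the tray rim as well. The picture itself shows the cover inside the rim.

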